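# Deburr the bore of a nut-press sleeve

## Robot

A 6-joint arm with a two-finger parallel gripper is mounted at the origin on the work surface. World frame = base frame: x ahead of the robot, y to its left, z up, the work surface at z = 0. Lengths are in mm, angles in rad, forces in N, time in s.
With the tool pointing down it reaches from about 275 to 750 mm from the base axis. Payload 10.2 kg.
Tool frame: the origin (TCP) lies at the very end of the fingers, on their centre line; the grasp point (between the pads) lies 19 mm behind it; z points along the fingers, y is the direction in which the jaws open and shut (so a half turn about z gives the same grasp; the last joint's range is limited). The gripper opens to 85 mm and grips with 20 to 120 N. Pads are 22 mm wide; open, the fingers measure 114 mm over their backs; the gripper's body (76 mm by 85 mm) begins 54 mm behind the grasp point. The pads swing forward as they close: fully open they stand 13 mm farther back than shut.
Start: joints at [-1.53, 0.313, 1.498, -0, 1.331, -0.223], TCP at [136.881, -506.848, 202.094] pointing down, gripper open.
Joint ranges: [-2.94, 2.94], [-0.97, 2.17], [0.19, 2.56], [-1.23, 4.37], [0.02, 3.11], [-2.88, 2.88]. Speed limits (rad/s): [2.39, 2.39, 3.01, 3.14, 3.14, 3.14].

## Interface

Orientations are given as a unit quaternion [w, x, y, z].
In Python, from rig import readout, cams, finish_job gives the robot as it stands. The module is installed in compiled form; this text tells all that it offers.
- The arm moves only by the tool carry_out, never from a script. Its argument "steps" is one flat list of numbers, 7 for each row, row after row: the shift along the tool's x, y, z in cm, then the turn, a rotation vector about the tool's x, y, z in units of 5 degrees (1.0 is 5 degrees), then the opening, from -1 (shut) to 1 (fully open), so that 0 is half open. In form: [x, y, z, ax, ay, az, hand, x, y, z, ax, ay, az, hand, ...]. A call has 1 to 20 rows; each row shifts and turns the commanded pose from where the row before left it, along the tool's axes as they then stand; what a row does not reach is not made up. A row lasts 1/12 s, in which the tool goes at most 41.7 mm and 7.16 degrees, less where a joint would pass 70% of its speed; a pose out of reach is approached as far as the arm can. A call with a gripper value outside its range is refused whole. The fingers move at their own pace and stop on an object; "grip_force" is the grip in N (left out, the last holds). Time passes only in rows, so rows that do not move let the fingers close. It gives the time, the measured TCP pose, the force and the opening at its end, in the units of the state.
- readout.sense(): the state, without advancing time (a new reading comes with each control period).
- cams.capture(name): name is "scene" or "top" or "wrist"; returns the picture (400x640x3 uint8, red, green, blue); there is no depth.
- cams.calibration(name): a dict with "fx", "fy", "cx", "cy" (pixels), "R" (3x3) and "t" (3): a world point X has camera coordinates R X + t; the wrist camera has in their place "T_tool_cam" (4x4, takes a point from camera to tool coordinates, whose origin is the TCP and whose axes are the flange's). Camera axes: x right, y down, z forward; pixel columns grow to the right and rows downward; lengths in mm; the calibration is good to about 2 mm. A picture is of the moment at which its call begins: read the wrist's pose just before it. calibration takes no time and is no camera call.
- finish_job(): hands the job in, once; it reports no verdict.
The state is a dict: "time_s": time; "joints": joint angles; "dq": joint speeds; "tau": joint torques, N m; "eef_pos": TCP position; "ee_rot": TCP orientation; "force": force on the tool from outside, world axes, zero at the start; "wrist_torque": the same for the moment, N m; "grip_width": opening from 0.0 (shut) to 1.0 (fully open).
Only numpy, scipy, OpenCV 4.12 (cv2) and the standard library are available. Lean on these libraries where they do the work, as an engineer would, in place of code of your own. Each camera call takes 0.05 s, during which the arm holds its last target.

## Task

Take the deburring tool from its wooden holder and dress the top edge of the steel sleeve's bore: with the middle of the brass blade at the edge, press it lightly outwards on the side of the fixture's red marker and run it slowly (about ten seconds) clockwise as seen from above, all the way round to the marker side, in steady contact at about 5 newtons (1.5 to 10 all the way round; never press harder than 20). Then set the tool back upright in its holder, lowering it until it sits before you let go, and leave the bowl, the wrench and the nut where they are.

Things in the scene. Friction and masses are not known exactly. Their poses are not given: they have to be found in the camera images.
- fixture: (Sizes in mm.) Fixed green base 124 x 124 x 18. Origin: centre of its underside on the table; z up, x points to the red marker, a block 14 wide at x 49 to 61, top at z 35. On it stands a plain steel sleeve: outside diameter 64, bore 44 (36 deep), top edge at z 70. The sleeve's own place is not measured: its centre lies 3 to 5 off the fixture's, in an unknown direction.
- edge_level (a point): (Sizes in mm.) Point on the fixture's own centre line at the height of the sleeve's top edge, 70 above the table (not the bore's centre, which is 3 to 5 aside). The sleeve floats sideways on rubber: it gives about 1 mm per 5 N in any horizontal direction, up to 6, and springs back; it cannot rise, sink or tip.
- deburrer: (Sizes in mm.) Deburring tool, about 120 g, upright in the holder, any yaw. Origin: centre of the collar underside; z up along the tool. White handle 22 x 22 square (sides along x, y) from z 6 to 56; black collar, diameter 36, z 0 to 6; steel shank, diameter 10, z -22 to 0; brass cone blade z -34 to -22, radius 2 at its lower end, 7 at its upper. Grip mid-handle (z 31) firmly, 60 N or more.
- blade: (Sizes in mm.) The deburrer's conical brass blade, part of the tool. Origin: middle of the cone on the tool's axis, 28 below the collar's underside; the cone's radius is 4.5 there. With the origin level with the sleeve's top edge (keep within 4) the blade touches the edge when the origin is about 17.5 from the bore's centre.
- holder: (Sizes in mm.) Fixed wooden block 76 x 76 x 50 with an upright through hole, diameter 24. Origin: centre of its underside on the table, under the hole. The tool hangs in the hole with its collar resting on the top (50 above the table).
- bowl: (Sizes in mm.) Blue bowl with pale nuts, loose, diameter 112, 65 high; origin: centre of its underside. Not to be moved.
- wrench: (Sizes in mm.) Steel wrench lying on the table, loose; origin: centre of its underside. Not to be moved.
- nut: (Sizes in mm.) One brown nut on the table, loose, diameter 30, 27 high; origin: centre of its underside. Not to be moved.
Not all that is in view belongs to the job. What is shaped like the deburrer but purple is not meant. Of the things shaped like the holder, the wooden one is meant.

How it is judged (in metres and radians):
On the way, in this order (a step that is already met when the one before it is completed fails the run):
1. blade pressed on the edge towards the red marker with 1.5 to 10 N (x of blade in the frame of fixture above 0.008 m and y of blade in the frame of fixture between -0.008 and 0.008 m and z of blade in the frame of fixture between 0.0655 and 0.0745 m and contact force between blade and anything else between 1.5 and 10 N), for 0.25 s.
2. blade still pressed on the edge with 1.5 to 10 N, 45 degrees clockwise from the marker (x of blade in the frame of fixture above 0.006 m and y of blade in the frame of fixture below -0.0085 m and z of blade in the frame of fixture between 0.0655 and 0.0745 m and contact force between blade and anything else between 1.5 and 10 N), for 0.25 s.
3. blade still pressed on the edge with 1.5 to 10 N, 90 degrees clockwise from the marker (x of blade in the frame of fixture between -0.0055 and 0.0055 m and y of blade in the frame of fixture below -0.008 m and z of blade in the frame of fixture between 0.0655 and 0.0745 m and contact force between blade and anything else between 1.5 and 10 N), for 0.25 s.
4. blade still pressed on the edge with 1.5 to 10 N, 135 degrees clockwise from the marker (x of blade in the frame of fixture below -0.006 m and y of blade in the frame of fixture below -0.006 m and z of blade in the frame of fixture between 0.0655 and 0.0745 m and contact force between blade and anything else between 1.5 and 10 N), for 0.25 s.
5. blade still pressed on the edge with 1.5 to 10 N, 180 degrees clockwise from the marker (x of blade in the frame of fixture below -0.008 m and y of blade in the frame of fixture between -0.0055 and 0.0055 m and z of blade in the frame of fixture between 0.0655 and 0.0745 m and contact force between blade and anything else between 1.5 and 10 N), for 0.25 s.
6. blade still pressed on the edge with 1.5 to 10 N, 225 degrees clockwise from the marker (x of blade in the frame of fixture below -0.006 m and y of blade in the frame of fixture above 0.006 m and z of blade in the frame of fixture between 0.0655 and 0.0745 m and contact force between blade and anything else between 1.5 and 10 N), for 0.25 s.
7. blade still pressed on the edge with 1.5 to 10 N, 270 degrees clockwise from the marker (x of blade in the frame of fixture between -0.0055 and 0.0055 m and y of blade in the frame of fixture above 0.008 m and z of blade in the frame of fixture between 0.0655 and 0.0745 m and contact force between blade and anything else between 1.5 and 10 N), for 0.25 s.
8. blade still pressed on the edge with 1.5 to 10 N, 315 degrees clockwise from the marker (x of blade in the frame of fixture above 0.006 m and y of blade in the frame of fixture above 0.0085 m and z of blade in the frame of fixture between 0.0655 and 0.0745 m and contact force between blade and anything else between 1.5 and 10 N), for 0.25 s.
9. full circle closed: blade pressed on the edge towards the red marker again (all of step 1), for 0.25 s.
10. the tool is lowered into its holder to within 10 mm of sitting while still in the fingers (z of deburrer in the frame of holder below 0.06 m and horizontal distance between deburrer and holder below 0.012 m and contact force between deburrer and the fingers above 1 N), for 0.05 s.
At the end, for the whole second after the job is handed in: The deburring tool hangs in the holder's hole, released and at rest: collar on the block (underside 47 to 54 mm above the table), axis within 10 mm of the hole's centre, tilt under 0.1 rad (z of deburrer in the frame of holder between 0.047 and 0.054 m and horizontal distance between deburrer and holder below 0.01 m and angle between deburrer's own z axis and vertical below 0.1 rad and linear speed of deburrer below 0.02 m/s and contact force between deburrer and the fingers below 0.1 N); the robot touches nothing.
It fails at once if the blade is pressed on anything with more than 20 N (contact force between blade and anything else above 20 N).
It fails at once if the bowl is moved more than 20 mm (distance of bowl from where it was at the start of the episode above 0.02 m).
It fails at once if the wrench is moved more than 20 mm (distance of wrench from where it was at the start of the episode above 0.02 m).
It fails at once if the nut is moved more than 20 mm (distance of nut from where it was at the start of the episode above 0.02 m).
It also fails if it takes over 72 s, if anything falls off the work surface, if the arm or the gripper's body presses on something with over 40 N, if the wrist force passes 120 N, or if a joint passes its speed limit or range.

## Working session

There is one attempt and no reset: what is moved stays moved. The work goes in short steps, Python scripts to look and compute and a tool call to move; the robot and the scene stay as the last step left them, time stands still between calls to the robot, and variables do not carry over. Pictures are saved under pics/ and viewed, and the job is handed in when it is done.

Besides the shell and the picture viewer there is one more tool, called after "Call:" as name(argument=value, ...), one argument or row to a line, values as JSON. carry_out: Moves the arm, as the interface text tells. Its arguments: {"type":"object","properties":{"steps":{"type":"array","items":{"type":"number"}},"grip_force":{"type":"number"}},"required":["steps"]}

```bash
mkdir -p pics; python3 - <<'E'
from rig import readout,cams
import cv2,json
print(readout.sense())
for n in ["scene","top","wrist"]:
    im=cams.capture(n); cv2.imwrite(f"pics/{n}0.png",im[:,:,::-1])
    print(n,cams.calibration(n))
E
```

```text
{'time_s': 0.0, 'joints': array([-1.53036322e+00,  3.13446064e-01,  1.49845310e+00,  4.37187551e-05,
        1.33097745e+00, -2.23422365e-01]), 'dq': array([-5.02878768e-05,  1.74046829e-03, -4.67476736e-04,  1.46969269e-03,
       -1.02480860e-04, -2.41065185e-04]), 'tau': array([-1.53149977e-03, -4.12270010e+01, -2.59743869e+01, -2.83399650e-04,
        4.07022642e-03, -4.46261993e-06]), 'eef_pos': array([ 136.89917632, -506.53500828,  201.53107995]), 'ee_rot': array([-6.37357198e-04,  9.91310631e-01,  1.31540184e-01,  7.97976494e-05]), 'force': array([ 0.37324193, -0.05213692, -0.19999591]), 'wrist_torque': array([0.02701438, 0.05029919, 0.00021149]), 'grip_width': 1.0018192350146582}
scene {'fx': 423.39427534237444, 'fy': 423.39427534237444, 'cx': 319.9860859548452, 'cy': 199.67433672108533, 'R': array([[ 0.78335823,  0.62140142,  0.01449689],
       [ 0.52473287, -0.64863336, -0.55129863],
       [-0.33317459,  0.43947132, -0.83418203]]), 't': array([-436.74353057, -287.02533483,  965.8274775 ])}
top {'fx': 420.85202351341013, 'fy': 420.85202351341013, 'cx': 321.50963610622154, 'cy': 203.33264262401485, 'R': array([[ 0.02669389, -0.99951572,  0.01599277],
       [-0.99766608, -0.0276435 , -0.06243581],
       [ 0.06284767, -0.01428879, -0.99792084]]), 't': array([-57.51742999, 554.11724004, 899.86738115])}
wrist {'fx': 297.28214380944854, 'fy': 297.28214380944854, 'cx': 316.16374385143314, 'cy': 198.21513660408493, 'T_tool_cam': array([[ 1.25526138e-03, -9.52475524e-01, -3.04612543e-01,
         7.83087099e+01],
       [ 9.99999094e-01,  1.04733242e-03,  8.45998460e-04,
        -9.85547379e-01],
       [-4.86762233e-04, -3.04613329e-01,  9.52475975e-01,
        -1.72736003e+02],
       [ 0.00000000e+00,  0.00000000e+00,  0.00000000e+00,
         1.00000000e+00]])}
```

View pics/scene0.png

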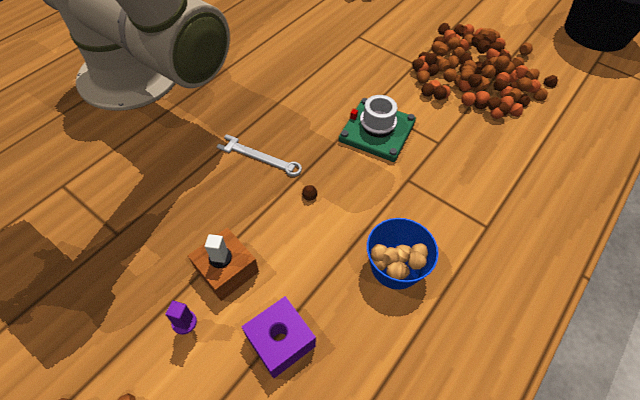

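View pics/top0.png

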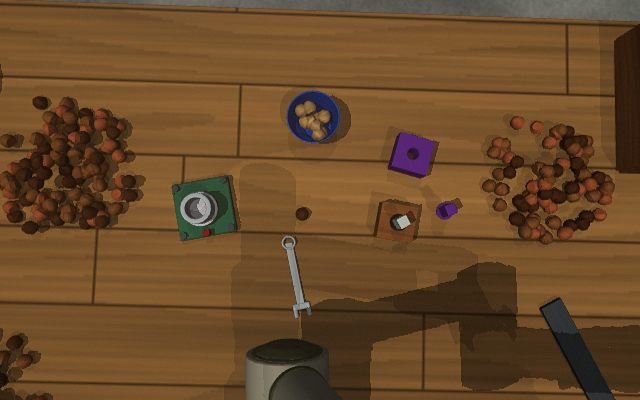

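View pics/wrist0.png

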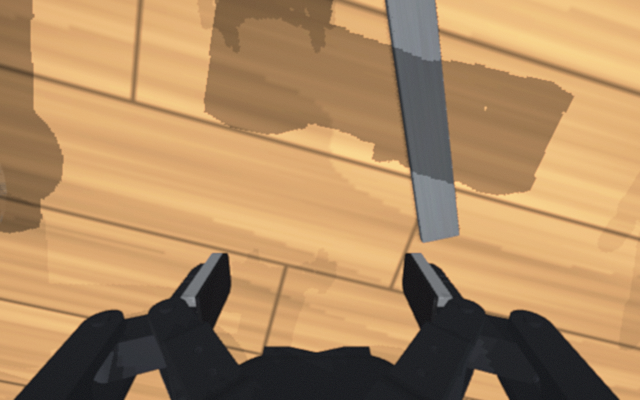

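Candidates in the top image: the white-handled tool at (402,222) in the wooden holder at (398,220), the purple tool at (447,210), and the purple block at (413,155). By the description I choose the white tool and the wooden block. I'll check that choice in a close crop and take coarse positions.

```bash
cat > h.py <<'E'
import numpy as np,cv2
from rig import readout,cams
from scipy.spatial.transform import Rotation as Ro
def rot(q): return Ro.from_quat([q[1],q[2],q[3],q[0]])
def ext(name,s=None):
    c=cams.calibration(name)
    if name!="wrist": return c,np.array(c["R"]),np.array(c["t"])
    s=s or readout.sense()
    T=np.eye(4);T[:3,:3]=rot(s["ee_rot"]).as_matrix();T[:3,3]=s["eef_pos"]
    M=np.linalg.inv(T@np.array(c["T_tool_cam"]))
    return c,M[:3,:3],M[:3,3]
def ray(e,u,v,z):
    c,R,t=e
    d=R.T@np.array([(u-c["cx"])/c["fx"],(v-c["cy"])/c["fy"],1]);o=-R.T@t
    return o+d*(z-o[2])/d[2]
def proj(e,P):
    c,R,t=e
    X=np.atleast_2d(P)@R.T+t
    return np.c_[c["fx"]*X[:,0]/X[:,2]+c["cx"],c["fy"]*X[:,1]/X[:,2]+c["cy"]]
E
python3 - <<'E'
from h import *
a=cv2.imread("pics/top0.png")
w=np.hstack([cv2.resize(a[160:260,150:250],(390,390),interpolation=2),cv2.resize(a[160:260,350:450],(390,390),interpolation=2)])
cv2.imwrite("pics/crop0.png",w)
e=ext("top")
for n,u,v,z in [("sleeve",199,208,70),("marker",206,233,35),("holder",398,217,50),("tooltop",403,222,106),("nut",302,214,13),("bowl",314,117,40),("wr1",289,242,5),("wr2",301,310,5),("purple tool",449,210,20)]:
    print(n,ray(e,u,v,z).round(0), np.hypot(*ray(e,u,v,z)[:2]).round())
E
```

```text
sleeve [536. 209.  70.] 575.0
marker [485. 201.  35.] 525.0
holder [ 529. -204.   50.] 567.0
tooltop [ 518. -203.  106.] 556.0
nut [531.  -0.  13.] 531.0
bowl [740. -21.  40.] 740.0
wr1 [469.  26.   5.] 470.0
wr2 [323.  -4.   5.] 323.0
purple tool [ 548. -321.   20.] 636.0
```

View pics/crop0.png

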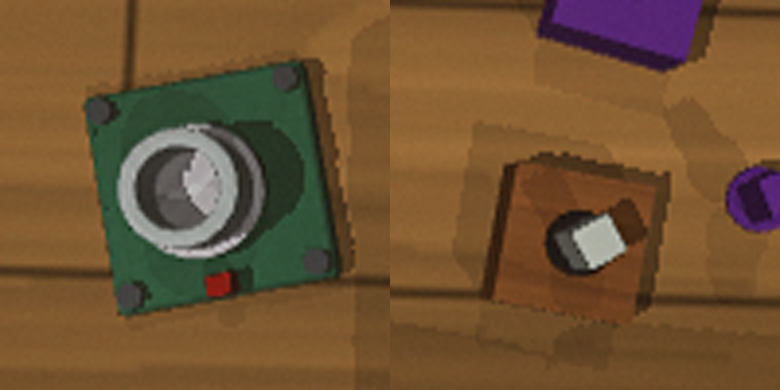

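The crop shows a white square handle standing in the wooden block, and the purple copies lie clear to its right. The fixture's red marker is on the robot side. Next I move above the holder to look with the wrist camera.

Call:
carry_out(
  steps=[2.9, -1.3, -0.1, 0, 0, 0, 1, 2.9, -1.3, -0.1, 0, 0, 0, 1, 2.9, -1.3, -0.1, 0, 0, 0, 1, 2.9, -1.3, -0.1, 0, 0, 0, 1, 2.9, -1.3, -0.1, 0, 0, 0, 1, 2.9, -1.3, -0.1, 0, 0, 0, 1, 2.9, -1.3, -0.1, 0, 0, 0, 1, 2.9, -1.3, -0.1, 0, 0, 0, 1, 2.9, -1.3, -0.1, 0, 0, 0, 1, 2.9, -1.3, -0.1, 0, 0, 0, 1, 2.9, -1.3, -0.1, 0, 0, 0, 1, 2.9, -1.3, -0.1, 0, 0, 0, 1, 2.9, -1.3, -0.1, 0, 0, 0, 1, 2.9, -1.3, -0.1, 0, 0, 0, 1, 2.9, -1.3, -0.1, 0, 0, 0, 1, 0, 0, 0, 0, 0, 0, 1, 0, 0, 0, 0, 0, 0, 1],
  grip_force=80,
)

```text
time_s: 1.57
eef_pos: [506.5, -204.2, 216.6]
ee_rot: [-0.0, 0.991, 0.133, -0.0]
force: [-0.5, 0.5, -0.0]
grip_width: 1.001
```

```bash
python3 - <<'E'
from h import *
s=readout.sense();print(s['time_s'],s['eef_pos'],s['ee_rot'],s['joints'],s['force'])
im=cams.capture("wrist");cv2.imwrite("pics/w1.png",im[:,:,::-1])
import pickle;pickle.dump(s,open("s1.pkl","wb"))
E
```

```text
1.5667 [ 506.50321105 -204.19242737  216.6105597 ] [-2.23845665e-04  9.91149181e-01  1.32752147e-01 -3.43543020e-04] [-5.97747556e-01  3.50182890e-01  1.40822020e+00 -1.27530758e-04
  1.38400000e+00  7.06782102e-01] [-0.51936019  0.48706942 -0.01235435]
```

View pics/w1.png

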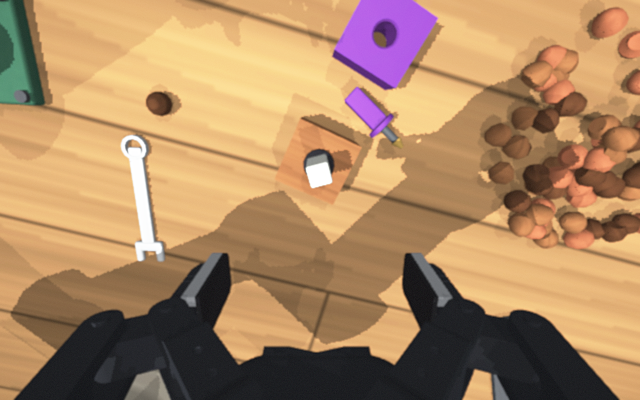

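```bash
python3 - <<'E'
from h import *
a=cv2.imread("pics/w1.png")
cv2.imwrite("pics/c1.png",cv2.resize(a[105:215,265:375],(770,770)[:2],interpolation=cv2.INTER_NEAREST)[:600])
E
```

```text
(no output)
```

View pics/c1.png

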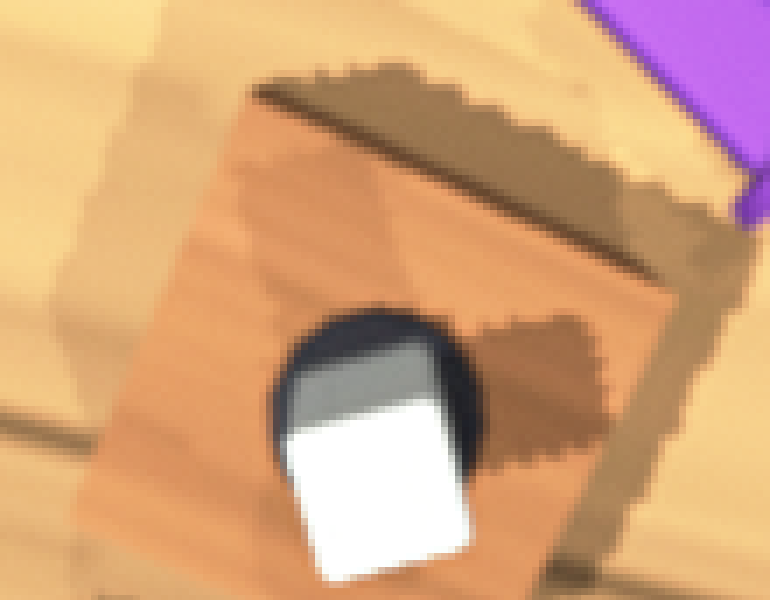

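```bash
python3 - <<'E'
from h import *
import pickle;s=pickle.load(open("s1.pkl","rb"))
e=ext("wrist",s)
f=lambda u,v,z:ray(e,265+u/7-.5,105+v/7-.5,z)
H=np.array([f(*p,106) for p in [(285,435),(440,398),(470,547),(328,582)]])
print("handle",H.mean(0),[np.linalg.norm(H[i]-H[i-1]).round(1) for i in range(4)])
for i in range(4):
    d=H[i]-H[i-1];print(np.degrees(np.arctan2(d[1],d[0]))%90)
B=[f(*p,50) for p in [(78,515),(252,95),(675,295)]]
print("block",(B[0]+B[2])/2,[np.linalg.norm(B[i]-B[i-1]).round(1) for i in (1,2)],[np.degrees(np.arctan2(*(B[i]-B[i-1])[1::-1])) for i in (1,2)])
print("collar",f(378,412,56), np.linalg.norm(f(272,412,56)-f(483,412,56)))
# tool axes
R=rot(s["ee_rot"]).as_matrix();print(R.round(3))
E
```

```text
handle [ 518.30157695 -202.88302173  106.        ] [np.float64(21.9), np.float64(22.0), np.float64(21.6), np.float64(20.6)]
30.801408545460905
28.920779789404634
27.235437188035917
29.667174729064868
block [ 519.09180806 -201.60833949   50.        ] [np.float64(74.5), np.float64(75.0)] [np.float64(-8.64490178670012), np.float64(-99.39192780239232)]
collar [ 519.65329627 -202.49664149   56.        ] 34.202690181685725
[[ 0.965  0.263 -0.001]
 [ 0.263 -0.965  0.   ]
 [-0.001 -0.001 -1.   ]]
```

Call:
carry_out(
  steps=[0.6, 0.1, 1, 0, 0, -1.39, 1, 0.6, 0, 2, 0, 0, -1.39, 1, 0, 0, 3, 0, 0, 0, 1, 0, 0, 3, 0, 0, 0, 1, 0, 0, 2, 0, 0, 0, 1, 0, 0, 1, 0, 0, 0, 1, 0, 0, 0, 0, 0, 0, 1, 0, 0, 0, 0, 0, 0, 1],
)

```text
time_s: 2.28
eef_pos: [517.6, -203.1, 97.9]
ee_rot: [0.0, 0.968, 0.25, 0.0]
force: [0.0, -0.2, 0.4]
grip_width: 1.0
```

```bash
python3 - <<'E'
from h import *
s=readout.sense();print(s['time_s'],s['eef_pos'],s['ee_rot'],s['joints'],s['force'])
im=cams.capture("wrist");cv2.imwrite("pics/w2.png",im[:,:,::-1])
R=rot(s["ee_rot"]).as_matrix();print(R.round(3), R.T@(np.array([518.5,-202.5,63])-s['eef_pos']))
E
```

```text
2.2833 [ 517.56147558 -203.08217848   97.91076606] [2.91269130e-04 9.68228030e-01 2.50068685e-01 2.25451820e-04] [-5.84630830e-01  4.79885110e-01  1.54149328e+00 -6.11015621e-05
  1.11947966e+00  4.80689705e-01] [ 0.0151717  -0.23251571  0.38600757]
[[ 0.875  0.484  0.001]
 [ 0.484 -0.875 -0.   ]
 [ 0.     0.001 -1.   ]] [ 1.09290693 -0.0785157  34.91104033]
```

View pics/w2.png

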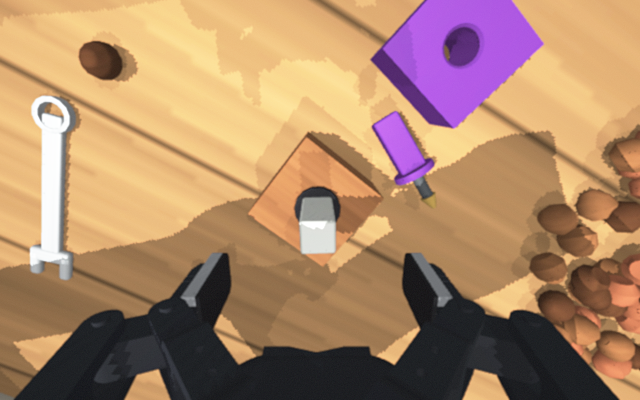

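The handle is square to the view and centred between the fingers at about (318,238). I lower to the grip height and close.

Call:
carry_out(
  steps=[0.1, 0, 1.5, 0, 0, 0, 1, 0, 0, 1.3, 0, 0, 0, 1, 0, 0, 0.7, 0, 0, 0, 1, 0, 0, 0, 0, 0, 0, 0.2, 0, 0, 0, 0, 0, 0, -0.3, 0, 0, 0, 0, 0, 0, -1, 0, 0, 0, 0, 0, 0, -1, 0, 0, 0, 0, 0, 0, -1, 0, 0, 0, 0, 0, 0, -1, 0, 0, 0, 0, 0, 0, -1, 0, 0, 0, 0, 0, 0, -1],
  grip_force=80,
)

```text
time_s: 3.25
eef_pos: [519.0, -202.2, 63.0]
ee_rot: [0.001, 0.968, 0.25, 0.001]
force: [-0.5, -0.8, 6.1]
grip_width: 0.233
```

```bash
python3 - <<'E'
from h import *
s=readout.sense();print(s['time_s'],s['eef_pos'],s['ee_rot'],s['force'],s['wrist_torque'],s['grip_width'])
im=cams.capture("wrist");cv2.imwrite("pics/w3.png",im[:,:,::-1])
E
```

```text
3.25 [ 518.96133959 -202.24053395   62.9871832 ] [7.08993354e-04 9.68116891e-01 2.50497222e-01 5.69636817e-04] [-0.5242543  -0.79366425  6.10222138] [-0.03349804  0.07341605  0.04621448] 0.23259584327872246
```

View pics/w3.png

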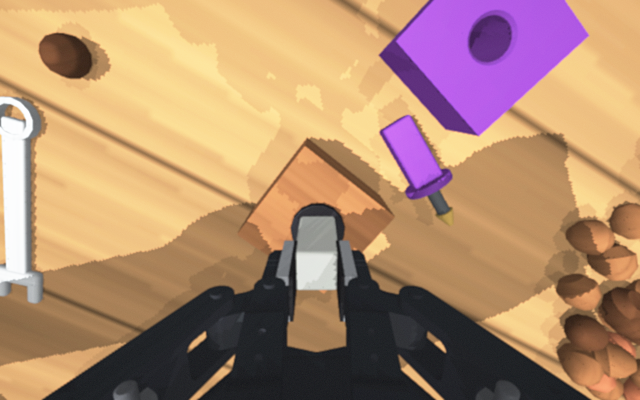

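Call:
carry_out(
  steps=[0, 0, -0.5, 0, 0, 0, -1, 0, 0, -1.5, 0, 0, 0, -1, 0, 0, -2.5, 0, 0, 0, -1, 0, 0, -2.5, 0, 0, 0, -1, 0, 0, -2, 0, 0, 1.3, -1, 0, 0, -1, 0, 0, 1.3, -1, 0, 0, 0, 0, 0, 1.4, -1, 0, -1, 0, 0, 0, 0, -1, 0, -2, 0, 0, 0, 0, -1],
)

```text
time_s: 4.05
eef_pos: [513.4, -172.5, 161.5]
ee_rot: [-0.0, 0.997, 0.079, -0.0]
force: [-0.7, 0.3, -1.6]
grip_width: 0.228
```

Call:
carry_out(
  steps=[0, -3.1, 0, 0, 0, 0, -1, 0, -3.1, 0, 0, 0, 0, -1, 0, -3.1, 0, 0, 0, 0, -1, 0, -3.1, 0, 0, 0, 0, -1, 0, -3.1, 0, 0, 0, 0, -1, 0, -3.1, 0, 0, 0, 0, -1, 0, -3.1, 0, 0, 0, 0, -1, 0, -3.1, 0, 0, 0, 0, -1, 0, -3.1, 0, 0, 0, 0, -1, 0, -3.1, 0.5, 0, 0, 0, -1, 0, -2, 0.5, 0, 0, 0, -1, 0, -1, 0, 0, 0, 0, -1, 0, 0, 0, 0, 0, 0, -1, 0, 0, 0, 0, 0, 0, -1],
)

```text
time_s: 5.22
eef_pos: [460.3, 163.4, 152.1]
ee_rot: [0.0, 0.997, 0.08, -0.0]
force: [-0.4, -0.4, -0.7]
grip_width: 0.234
```

```bash
python3 - <<'E'
from h import *
import pickle
s=readout.sense();print(s['time_s'],s['eef_pos'],s['ee_rot'],s['force'],s['wrist_torque'],s['grip_width'],s['joints'])
im=cams.capture("wrist");cv2.imwrite("pics/w4.png",im[:,:,::-1])
im=cams.capture("top");cv2.imwrite("pics/t4.png",im[:,:,::-1])
im=cams.capture("scene");cv2.imwrite("pics/s4.png",im[:,:,::-1])
pickle.dump(s,open("s4.pkl","wb"))
E
```

```text
5.2167 [460.34243198 163.36020325 152.07885379] [ 1.53832908e-04  9.96816423e-01  7.97305309e-02 -1.91549185e-04] [-0.44768092 -0.40889781 -0.74635732] [ 0.01638108 -0.02613045  0.00394682] 0.23382464166977088 [ 1.00783629e-01  2.80171631e-01  1.67867357e+00 -3.23576345e-04
  1.18313694e+00  1.51207183e+00]
```

View pics/w4.png

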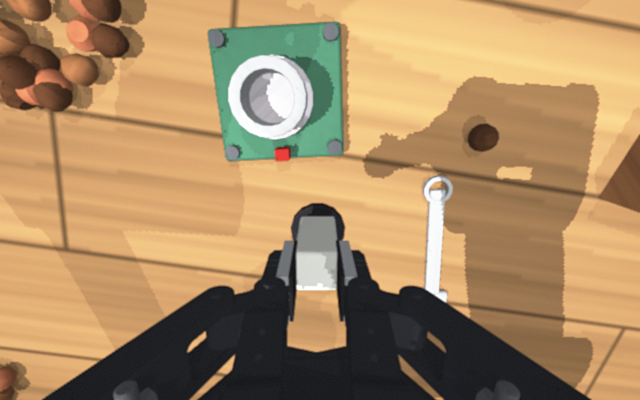

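The tool is held, and the fixture is in clear view: base corners near (210,27), (345,20), (343,157) and (222,162), marker at (282,154).

```bash
python3 - <<'E'
from h import *
a=cv2.imread("pics/w4.png")
cv2.imwrite("pics/c4.png",cv2.resize(a[15:170,200:355],(775,775),interpolation=cv2.INTER_NEAREST)[:,:])
c=cv2.resize(a[45:150,215:325],(770,735),interpolation=cv2.INTER_CUBIC)[:600]
cv2.imwrite("pics/c4b.png",c)
E
```

```text
(no output)
```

View pics/c4b.png

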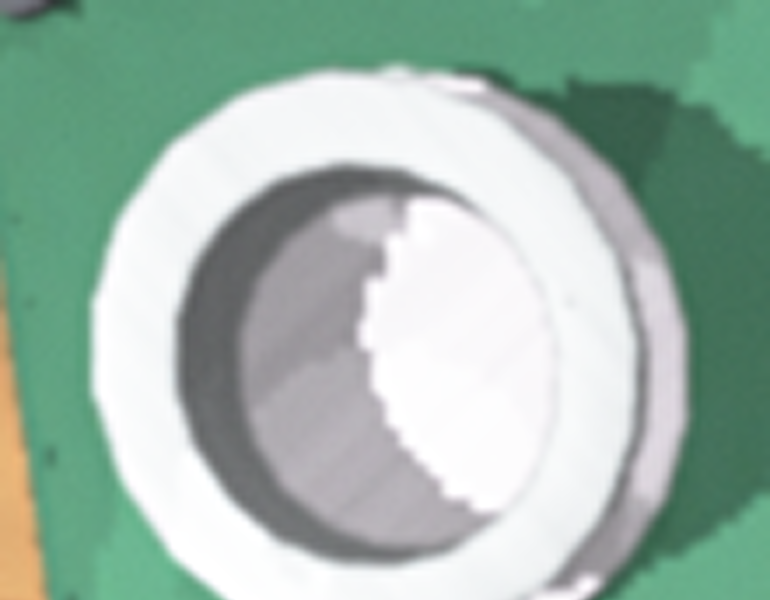

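```bash
python3 - <<'E'
from h import *
a=cv2.imread("pics/w4.png")
c=cv2.resize(a[15:170,200:355],(590,590),interpolation=cv2.INTER_CUBIC)
cv2.imwrite("pics/c4.png",c)
E
```

```text
(no output)
```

View pics/c4.png

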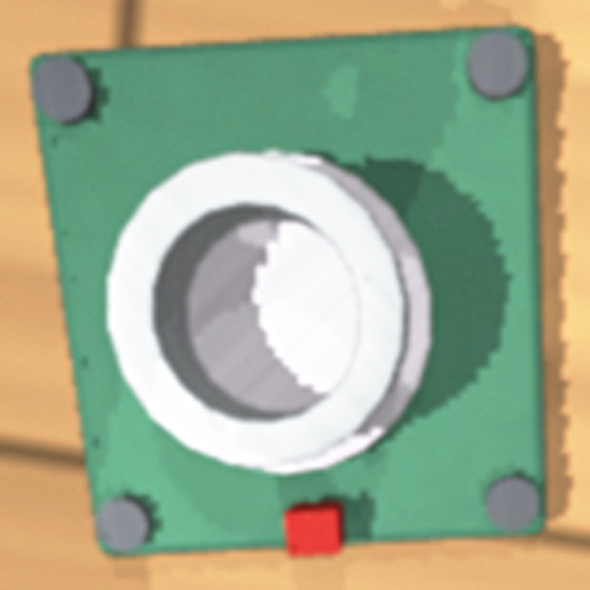

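```bash
python3 - <<'E'
from h import *
import pickle;s=pickle.load(open("s4.pkl","rb"))
e=ext("wrist",s)
k=590/155
f=lambda u,v,z:ray(e,200+u/k-.5,15+v/k-.5,z)
C=np.array([f(*p,18) for p in [(30,55),(535,25),(545,532),(103,555)]])
print("base",C.mean(0),[np.linalg.norm(C[i]-C[i-1]).round(1) for i in range(4)],[(np.degrees(np.arctan2(*(C[i]-C[i-1])[1::-1]))%90).round(1) for i in range(4)])
M=np.array([f(*p,35) for p in [(287,507),(343,503),(341,545),(288,550)]]);print("marker top",M.mean(0).round(1),[np.linalg.norm(M[i]-M[i-1]).round(1) for i in range(4)])
g=lambda u,v,z:ray(e,215+u/7-.5,45+v/7-.5,z)
from scipy.optimize import least_squares
for pts in ([(180,350),(350,165),(553,340),(380,562),(222,232),(255,505),(455,192)],[(92,355),(340,70),(636,370),(150,190),(585,200),(205,590)]):
    P=np.array([g(*p,70) for p in pts])[:,:2]
    r=least_squares(lambda q:np.hypot(*(P-q[:2]).T)-q[2],[530,205,22]);print("circle",r.x,r.fun.round(1))
# check with top0
et=ext("top");E0=ray(et,149.5+190/3.9,159.5+186/3.9,70);print(E0)
E
```

```text
base [538.73952198 213.22891055  18.        ] [np.float64(121.6), np.float64(121.6), np.float64(121.7), np.float64(120.9)] [np.float64(12.2), np.float64(12.2), np.float64(11.9), np.float64(12.2)]
marker top [486.5 201.9  35. ] [np.float64(11.0), np.float64(14.3), np.float64(10.8), np.float64(13.8)]
circle [535.77919355 216.56533997  21.60564737] [ 0.3 -0.  -0.1  0.4  0.  -0.6 -0.1]
circle [534.8242516  216.73060068  31.62407747] [ 0.2  0.6 -0.4 -0.8  0.2  0.3]
[537.29534784 210.21728802  70.        ]
```

The measured sizes agree to about 2%: base 121.6 against 124, bore radius 21.6 against 22. The fixture yaw is 192.1°. The bore sits about 4.8 mm off the fixture centre, which is within the stated 3 to 5. I align the tool with the fixture axes and enter the bore.

Call:
carry_out(
  steps=[0, 0, 0, 0, 0, -0.6, -1, 1.4, -0.6, 0, 0, 0, 0, -1, 1.4, -0.6, 0, 0, 0, 0, -1, 1.4, -0.6, 0, 0, 0, 0, -1, 1.4, -0.6, 0, 0, 0, 0, -1, 1.4, -0.6, 0, 0, 0, 0, -1, 1.4, -0.6, 0, 0, 0, 0, -1, 0, 0, 0, 0, 0, 0, -1, 0, 0, 0, 0, 0, 0, -1],
)

```text
time_s: 6.12
eef_pos: [535.3, 215.5, 151.8]
ee_rot: [0.0, 0.995, 0.104, -0.0]
force: [0.4, -0.1, -1.9]
grip_width: 0.236
```

```bash
python3 - <<'E'
from h import *
import pickle
s=readout.sense();print(s['time_s'],s['eef_pos'],s['ee_rot'],s['force'],s['wrist_torque'])
R=rot(s["ee_rot"]).as_matrix();print(R.round(3), R.T@(np.array([535.4,216.4,111])-s['eef_pos']))
im=cams.capture("scene");cv2.imwrite("pics/s5.png",cv2.resize(im[40:200,300:460,::-1],(600,600),interpolation=2))
E
```

```text
6.1167 [535.34507067 215.46583835 151.75334013] [ 1.19680762e-04  9.94533986e-01  1.04412787e-01 -3.25853346e-04] [ 0.42842963 -0.10408002 -1.88530466] [-0.00125293  0.06342627 -0.03599769]
[[ 0.978  0.208 -0.001]
 [ 0.208 -0.978 -0.   ]
 [-0.001  0.    -1.   ]] [ 0.27517469 -0.90931349 40.75301013]
```

View pics/s5.png

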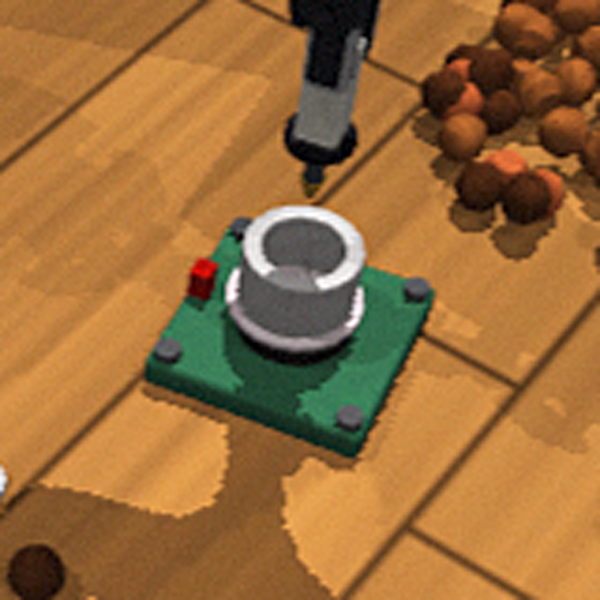

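The blade hangs above the bore, its tip at about (312,190) in the crop and the bore at (305,250). Now I lower it.

Call:
carry_out(
  steps=[0, -0.1, 0.8, 0, 0, 0, -1, 0, 0, 0.8, 0, 0, 0, -1, 0, 0, 0.8, 0, 0, 0, -1, 0, 0, 0.8, 0, 0, 0, -1, 0, 0, 0.5, 0, 0, 0, -1, 0, 0, 0.38, 0, 0, 0, -1, 0, 0, 0, 0, 0, 0, -1, 0, 0, 0, 0, 0, 0, -1, 0, 0, 0, 0, 0, 0, -1],
)

```text
time_s: 6.92
eef_pos: [535.2, 217.3, 111.7]
ee_rot: [-0.0, 0.995, 0.105, 0.0]
force: [0.5, 0.4, -1.1]
grip_width: 0.235
```

```bash
cat > rd.py <<'E'
from h import *
def rd(p=True):
    s=readout.sense()
    T=Ro.from_rotvec([0,0,0]).as_matrix()
    a=np.radians(12.0);x=np.array([np.cos(a),np.sin(a),0]);y=np.array([np.sin(a),-np.cos(a),0])
    q=s['eef_pos']-np.array([535.5,216.5,0]);F=s['force']
    print("t %.2f tool xy %.2f %.2f z %.2f | F x %.2f y %.2f z(up) %.2f"%(s['time_s'],q@x,q@y,q[2],F@x,F@y,F[2]), s['wrist_torque'].round(3))
    return s
if __name__=="__main__": rd()
E
python3 rd.py; python3 - <<'E'
from h import *
for n,sl in (("scene",(slice(40,200),slice(300,460))),):
    im=cams.capture(n);cv2.imwrite("pics/s6.png",cv2.resize(im[sl][:,:,::-1],(600,600),interpolation=2))
E
python3 rd.py
```

```text
t 6.92 tool xy -0.13 -0.87 z 111.68 | F x 0.56 y -0.28 z(up) -1.12 [ 0.037 -0.013  0.004]
t 6.97 tool xy -0.13 -0.91 z 111.71 | F x 1.28 y -0.04 z(up) -1.36 [ 0.001 -0.011  0.001]
```

View pics/s6.png

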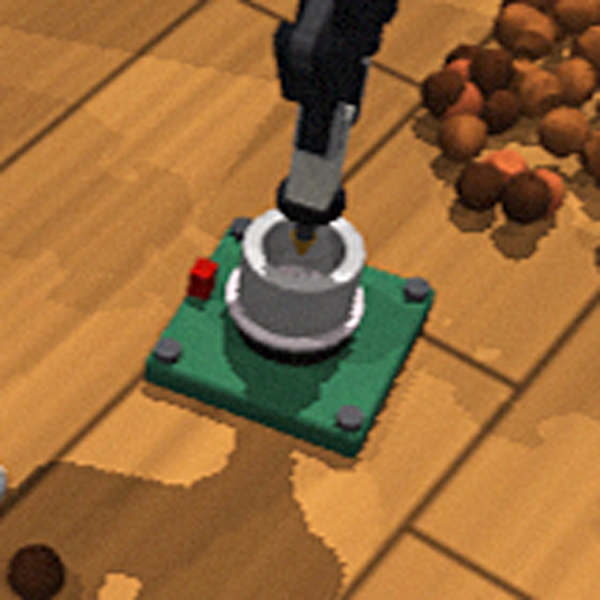

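Call:
carry_out(
  steps=[0.4, 0.08, 0, 0, 0, 0, -1, 0.4, 0, 0, 0, 0, 0, -1, 0.4, 0, 0, 0, 0, 0, -1, 0.3, 0, 0, 0, 0, 0, -1, 0.1, 0, 0, 0, 0, 0, -1, 0, 0, 0, 0, 0, 0, -1, 0, 0, 0, 0, 0, 0, -1],
)

```text
time_s: 7.55
eef_pos: [550.7, 219.8, 111.2]
ee_rot: [0.0, 0.995, 0.105, -0.0]
force: [0.2, -0.3, -1.0]
grip_width: 0.232
```

```bash
cat > av.py <<'E'
from h import *
import sys
n=int(sys.argv[1]) if len(sys.argv)>1 else 4
a=np.radians(12.0);x=np.array([np.cos(a),np.sin(a),0]);y=np.array([np.sin(a),-np.cos(a),0])
L=[]
for i in range(n):
    s=readout.sense();q=s['eef_pos']-np.array([535.5,216.5,0]);F=s['force']
    L.append([q@x,q@y,q[2],F@x,F@y,F[2]]+list(s['wrist_torque']))
    if i<n-1: cams.capture("wrist")
L=np.array(L);print("t",s['time_s'],"pos/F/T",L.mean(0).round(2),"std",L.std(0).round(2))
E
python3 av.py 5
```

```text
t 7.75 pos/F/T [ 1.5540e+01 -9.0000e-02  1.1127e+02  1.0000e-02  2.3000e-01 -9.5000e-01
  2.0000e-02  0.0000e+00 -1.0000e-02] std [0.02 0.   0.06 0.37 0.25 0.37 0.04 0.03 0.03]
```

Call:
carry_out(
  steps=[0.1, 0, 0, 0, 0, 0, -1, 0.05, 0, 0, 0, 0, 0, -1, 0, 0, 0, 0, 0, 0, -1, 0, 0, 0, 0, 0, 0, -1],
)

```text
time_s: 8.08
eef_pos: [552.3, 220.1, 111.3]
ee_rot: [-0.0, 0.995, 0.105, -0.0]
force: [0.1, -0.3, -1.8]
grip_width: 0.233
```

```bash
python3 av.py 4
```

```text
t 8.2333 pos/F/T [ 1.7130e+01 -8.0000e-02  1.1129e+02  1.6000e-01  3.6000e-01 -1.5600e+00
  2.0000e-02  0.0000e+00 -1.0000e-02] std [0.01 0.   0.01 0.69 0.43 0.4  0.01 0.03 0.02]
```

Call:
carry_out(
  steps=[0.1, 0, 0, 0, 0, 0, -1, 0.05, 0, 0, 0, 0, 0, -1, 0, 0, 0, 0, 0, 0, -1, 0, 0, 0, 0, 0, 0, -1],
)

```text
time_s: 8.57
eef_pos: [553.7, 220.5, 111.3]
ee_rot: [-0.0, 0.995, 0.105, -0.0]
force: [-0.6, 0.1, -1.2]
grip_width: 0.233
```

```bash
python3 av.py 4
```

```text
t 8.7167 pos/F/T [ 1.8630e+01 -8.0000e-02  1.1127e+02 -3.3000e-01  3.0000e-02 -1.3200e+00
  1.0000e-02  1.0000e-02 -1.0000e-02] std [0.02 0.01 0.01 0.49 0.45 0.21 0.03 0.02 0.02]
```

Call:
carry_out(
  steps=[0.1, 0, 0, 0, 0, 0, -1, 0.05, 0, 0, 0, 0, 0, -1, 0, 0, 0, 0, 0, 0, -1, 0, 0, 0, 0, 0, 0, -1],
)

```text
time_s: 9.05
eef_pos: [555.1, 220.7, 111.2]
ee_rot: [0.0, 0.995, 0.105, -0.0]
force: [-1.4, -0.4, -1.7]
grip_width: 0.231
```

```bash
python3 av.py 4
```

```text
t 9.2 pos/F/T [ 2.0040e+01 -9.0000e-02  1.1124e+02 -1.0000e+00  3.0000e-02 -1.5400e+00
 -6.0000e-02  2.2000e-01  1.0000e-02] std [0.01 0.01 0.02 0.38 0.35 0.13 0.02 0.02 0.03]
```

Call:
carry_out(
  steps=[0.05, 0, 0, 0, 0, 0, -1, 0.05, 0, 0, 0, 0, 0, -1, 0, 0, 0, 0, 0, 0, -1, 0, 0, 0, 0, 0, 0, -1],
)

```text
time_s: 9.53
eef_pos: [556.0, 220.9, 111.2]
ee_rot: [0.0, 0.995, 0.105, -0.0]
force: [-2.7, -1.6, -2.3]
grip_width: 0.23
```

```bash
python3 av.py 5
```

```text
t 9.7333 pos/F/T [ 2.0970e+01 -7.0000e-02  1.1122e+02 -2.3200e+00  3.0000e-01 -1.3600e+00
 -1.2000e-01  5.3000e-01 -0.0000e+00] std [0.02 0.01 0.01 0.36 0.57 0.55 0.03 0.01 0.04]
```

Call:
carry_out(
  steps=[-0.5, 0, 0, 0, 0, 0, -1, -0.5, 0, 0, 0, 0, 0, -1, -0.5, 0.3, 0, 0, 0, 0, -1, -0.4, 0.4, 0, 0, 0, 0, -1, 0, 0.4, 0, 0, 0, 0, -1, 0, 0.3, 0, 0, 0, 0, -1, 0, 0.1, 0, 0, 0, 0, -1, 0, 0, 0, 0, 0, 0, -1, 0, 0, 0, 0, 0, 0, -1],
)

```text
time_s: 10.48
eef_pos: [540.8, 202.3, 111.2]
ee_rot: [-0.0, 0.995, 0.105, 0.0]
force: [0.6, -0.1, -1.9]
grip_width: 0.232
```

```bash
python3 av.py 3
```

```text
t 10.5833 pos/F/T [ 2.2400e+00  1.4920e+01  1.1124e+02  2.0000e-01  4.6000e-01 -1.4800e+00
  0.0000e+00  2.0000e-02  3.0000e-02] std [0.02 0.07 0.01 0.46 0.2  0.29 0.02 0.02 0.02]
```

Call:
carry_out(
  steps=[0, 0.1, 0, 0, 0, 0, -1, 0, 0.1, 0, 0, 0, 0, -1, 0, 0, 0, 0, 0, 0, -1, 0, 0, 0, 0, 0, 0, -1],
)

```text
time_s: 10.92
eef_pos: [541.1, 200.4, 111.3]
ee_rot: [-0.0, 0.995, 0.105, -0.0]
force: [0.6, -0.1, -1.6]
grip_width: 0.232
```

```bash
python3 av.py 3
```

```text
t 11.0167 pos/F/T [ 2.1400e+00  1.6930e+01  1.1129e+02  5.0000e-01 -7.0000e-02 -1.0800e+00
  4.0000e-02 -2.0000e-02  3.0000e-02] std [0.01 0.01 0.01 0.45 0.43 0.35 0.03 0.01 0.01]
```

Call:
carry_out(
  steps=[0, 0.1, 0, 0, 0, 0, -1, 0, 0.05, 0, 0, 0, 0, -1, 0, 0, 0, 0, 0, 0, -1, 0, 0, 0, 0, 0, 0, -1],
)

```text
time_s: 11.35
eef_pos: [541.3, 199.1, 111.3]
ee_rot: [-0.0, 0.995, 0.105, -0.0]
force: [0.2, 1.9, -1.8]
grip_width: 0.233
```

```bash
python3 av.py 3
```

```text
t 11.45 pos/F/T [ 2.1000e+00  1.8210e+01  1.1128e+02  2.1000e-01 -2.0100e+00 -1.2400e+00
  5.6000e-01  1.1000e-01 -3.0000e-02] std [0.02 0.02 0.01 0.25 0.25 0.61 0.01 0.01 0.02]
```

Call:
carry_out(
  steps=[0, 0.05, 0, 0, 0, 0, -1, 0, 0.05, 0, 0, 0, 0, -1, 0, 0, 0, 0, 0, 0, -1, 0, 0, 0, 0, 0, 0, -1],
)

```text
time_s: 11.78
eef_pos: [541.5, 198.2, 111.3]
ee_rot: [-0.0, 0.995, 0.105, -0.0]
force: [-1.2, 4.0, -1.0]
grip_width: 0.23
```

```bash
python3 av.py 4
```

```text
t 11.9333 pos/F/T [ 2.0900e+00  1.9190e+01  1.1127e+02  5.9000e-01 -4.2300e+00 -1.0500e+00
  1.1200e+00  2.1000e-01  1.0000e-02] std [0.01 0.02 0.01 0.69 0.56 0.13 0.03 0.02 0.04]
```

Call:
carry_out(
  steps=[0, -0.6, 0, 0, 0, 0, -1, 0, -0.6, 0, 0, 0, 0, -1, 0, -0.6, 0, 0, 0, 0, -1, 0, -0.6, 0, 0, 0, 0, -1, 0, -0.6, 0, 0, 0, 0, -1, 0, -0.4, 0, 0, 0, 0, -1, 0, -0.2, 0, 0, 0, 0, -1, 0, -0.15, 0, 0, 0, 0, -1, 0, -0.1, 0, 0, 0, 0, -1, 0, 0, 0, 0, 0, 0, -1, 0, 0, 0, 0, 0, 0, -1, 0, 0, 0, 0, 0, 0, -1],
)

```text
time_s: 12.93
eef_pos: [533.7, 235.4, 111.3]
ee_rot: [0.0, 0.995, 0.105, 0.0]
force: [0.4, 0.6, -1.4]
grip_width: 0.235
```

```bash
python3 av.py 4
```

```text
t 13.0833 pos/F/T [ 2.1500e+00 -1.8900e+01  1.1132e+02  3.7000e-01 -2.1000e-01 -1.6700e+00
 -4.0000e-02  1.0000e-02 -2.0000e-02] std [0.01 0.02 0.01 0.42 0.3  0.3  0.03 0.02 0.02]
```

Call:
carry_out(
  steps=[0, -0.1, 0, 0, 0, 0, -1, 0, -0.1, 0, 0, 0, 0, -1, 0, 0, 0, 0, 0, 0, -1, 0, 0, 0, 0, 0, 0, -1],
)

```text
time_s: 13.42
eef_pos: [533.3, 237.1, 111.3]
ee_rot: [0.0, 0.995, 0.105, -0.0]
force: [0.8, -4.5, -1.6]
grip_width: 0.233
```

```bash
python3 av.py 4
```

```text
t 13.5667 pos/F/T [ 2.1400e+00 -2.0710e+01  1.1127e+02 -4.5000e-01  4.0000e+00 -1.8900e+00
 -9.6000e-01 -1.9000e-01  4.0000e-02] std [0.01 0.05 0.01 0.41 0.55 0.6  0.01 0.01 0.02]
```

Call:
carry_out(
  steps=[0, 0.5, 0, 0, 0, 0, -1, 0, 0.5, 0, 0, 0, 0, -1, -0.2, 0.5, 0, 0, 0, 0, -1, -0.4, 0.5, 0, 0, 0, 0, -1, -0.4, 0.3, 0, 0, 0, 0, -1, -0.4, 0, 0, 0, 0, 0, -1, -0.25, 0, 0, 0, 0, 0, -1, -0.15, 0, 0, 0, 0, 0, -1, -0.1, 0, 0, 0, 0, 0, -1, 0, 0, 0, 0, 0, 0, -1, 0, 0, 0, 0, 0, 0, -1],
)

```text
time_s: 14.48
eef_pos: [519.4, 211.2, 111.3]
ee_rot: [-0.0, 0.995, 0.105, 0.0]
force: [-0.1, -0.5, -1.3]
grip_width: 0.23
```

```bash
python3 av.py 4
```

```text
t 14.6333 pos/F/T [-1.6790e+01  1.8400e+00  1.1129e+02  1.8000e-01  5.4000e-01 -1.3800e+00
 -1.0000e-02  1.0000e-02 -1.0000e-02] std [0.01 0.02 0.03 0.4  0.59 0.23 0.03 0.03 0.02]
```

Call:
carry_out(
  steps=[-0.1, 0, 0, 0, 0, 0, -1, -0.05, 0, 0, 0, 0, 0, -1, 0, 0, 0, 0, 0, 0, -1, 0, 0, 0, 0, 0, 0, -1],
)

```text
time_s: 14.97
eef_pos: [518.1, 210.8, 111.4]
ee_rot: [-0.0, 0.995, 0.105, 0.0]
force: [1.5, 1.1, -0.8]
grip_width: 0.231
```

```bash
python3 av.py 4
```

```text
t 15.1167 pos/F/T [-1.8200e+01  1.9300e+00  1.1138e+02  1.4200e+00  7.0000e-02 -9.4000e-01
  1.3000e-01 -3.4000e-01  2.0000e-02] std [0.01 0.01 0.01 0.37 0.62 0.14 0.03 0.02 0.03]
```

Contacts around the bore: +x 19.35, -x about -17.3, +y 17.2, -y -19.0. So in my tool coordinates the centre is (1.0, -0.9) and the contact radius about 18.2. Now I press on the marker side.

Call:
carry_out(
  steps=[-0.08, 0, 0, 0, 0, 0, -1, -0.08, 0, 0, 0, 0, 0, -1, -0.08, 0, 0, 0, 0, 0, -1, 0, 0, 0, 0, 0, 0, -1, 0, 0, 0, 0, 0, 0, -1],
)

```text
time_s: 15.53
eef_pos: [516.0, 210.4, 111.6]
ee_rot: [-0.0, 0.995, 0.105, 0.001]
force: [3.8, 1.5, -1.6]
grip_width: 0.232
```

```bash
python3 av.py 5
cat > gen.py <<'E'
import numpy as np,sys
ph0,ph1,n=map(float,sys.argv[1:4]);n=int(n)
ax=float(sys.argv[4]) if len(sys.argv)>4 else 21.8
ay=float(sys.argv[5]) if len(sys.argv)>5 else 20.3
p=np.radians(np.linspace(ph0,ph1,n+1))
P=np.c_[-ax*np.cos(p),ay*np.sin(p)]/10
Q=np.round(P-P[0],2);D=np.round(np.diff(Q,axis=0),2)+0.0
print(", ".join("%g, %g, 0, 0, 0, 0, -1"%tuple(d) for d in D)); print("sum",D.sum(0))
E
python3 gen.py 8 -42 20
```

```text
t 15.7333 pos/F/T [-2.0380e+01  1.9500e+00  1.1153e+02  4.8800e+00 -5.1000e-01 -1.2100e+00
  3.2000e-01 -1.1300e+00  1.0000e-02] std [0.06 0.01 0.03 0.49 0.17 0.21 0.04 0.06 0.03]
-0.01, -0.09, 0, 0, 0, 0, -1, -0.01, -0.09, 0, 0, 0, 0, -1, 0, -0.08, 0, 0, 0, 0, -1, 0, -0.09, 0, 0, 0, 0, -1, 0.01, -0.09, 0, 0, 0, 0, -1, 0.01, -0.09, 0, 0, 0, 0, -1, 0.01, -0.09, 0, 0, 0, 0, -1, 0.02, -0.08, 0, 0, 0, 0, -1, 0.02, -0.09, 0, 0, 0, 0, -1, 0.02, -0.09, 0, 0, 0, 0, -1, 0.03, -0.08, 0, 0, 0, 0, -1, 0.04, -0.08, 0, 0, 0, 0, -1, 0.04, -0.08, 0, 0, 0, 0, -1, 0.04, -0.08, 0, 0, 0, 0, -1, 0.04, -0.08, 0, 0, 0, 0, -1, 0.05, -0.08, 0, 0, 0, 0, -1, 0.05, -0.07, 0, 0, 0, 0, -1, 0.06, -0.07, 0, 0, 0, 0, -1, 0.06, -0.07, 0, 0, 0, 0, -1, 0.06, -0.07, 0, 0, 0, 0, -1
sum [ 0.54 -1.64]
```

Torque is 1.17 N m, so about 5 N, as aimed. I start the circle with a short first stretch.

Call:
carry_out(
  steps=[-0.01, -0.09, 0, 0, 0, 0, -1, -0.01, -0.09, 0, 0, 0, 0, -1, 0, -0.08, 0, 0, 0, 0, -1, 0, -0.09, 0, 0, 0, 0, -1, 0.01, -0.09, 0, 0, 0, 0, -1, 0.01, -0.09, 0, 0, 0, 0, -1, 0.01, -0.09, 0, 0, 0, 0, -1, 0.02, -0.08, 0, 0, 0, 0, -1, 0.02, -0.09, 0, 0, 0, 0, -1, 0.02, -0.09, 0, 0, 0, 0, -1],
)

```text
time_s: 16.57
eef_pos: [514.8, 218.3, 111.5]
ee_rot: [0.001, 0.995, 0.105, 0.0]
force: [6.5, -3.6, 1.0]
grip_width: 0.231
```

```bash
cat > ct.py <<'E'
from h import *
import sys
# radial/tangential analysis from torque; F_tool from torque: world T=(Tx,Ty); F=( ? )
s=readout.sense();a=np.radians(12.0);x=np.array([np.cos(a),np.sin(a),0]);y=np.array([np.sin(a),-np.cos(a),0])
q=s['eef_pos']-np.array([535.5,216.5,0]);c=np.array([1.0,-0.9])
p=np.array([q@x,q@y])-c
T=s['wrist_torque'];F=np.array([-T[1],T[0],0])*-1  # T = r x F, r=(0,0,-L): T=(L Fy,-L Fx)
Fw=np.array([-T[1],T[0],0])*4.0; F=np.array([Fw@x,Fw@y])
phi=np.arctan2(p[1]/20.3,-p[0]/21.8);n=np.array([-np.cos(phi),np.sin(phi)]);t=np.array([n[1],-n[0]])
print("t %.2f p %s z %.2f phi %.1f  T|%.2f| F(from T) %s radial-in %.2f tang %.2f | Fsens r %.2f"%(s['time_s'],p.round(2),q[2],np.degrees(phi),np.hypot(*T[:2]),F.round(2),-F@n,F@np.array([-n[1],n[0]]),-np.array([s['force']@x,s['force']@y])@n))
E
python3 ct.py
```

```text
t 16.57 p [-20.88  -5.14] z 111.52 phi -14.8  T|1.57| F(from T) [4.41 4.48] radial-in 5.41 tang -3.21 | Fsens r 6.66
```

```bash
cat > gen2.py <<'E'
# usage: cx cy(cmd, mm) ph0 ph1 n ax ay : rows from cmd point along ellipse, blending
import numpy as np,sys
cx,cy,ph0,ph1,n,ax,ay=map(float,sys.argv[1:8]);n=int(n)
p=np.radians(np.linspace(ph0,ph1,n+1))
P=np.c_[-ax*np.cos(p),ay*np.sin(p)]
off=np.array([cx,cy])-P[0]
w=np.clip(1-np.arange(n+1)/6,0,1)[:,None]
P=(P+off*w)/10
Q=np.round(P-P[0],2);D=np.round(np.diff(Q,axis=0),2)+0.0
print(", ".join("%g, %g, 0, 0, 0, 0, -1"%tuple(d) for d in D)); print("end cmd",np.array([cx,cy])+10*D.sum(0))
E
python3 gen2.py -20.85 -5.93 -17 -54.5 15 21.3 19.8
```

```text
0.04, -0.08, 0, 0, 0, 0, -1, 0.04, -0.08, 0, 0, 0, 0, -1, 0.04, -0.08, 0, 0, 0, 0, -1, 0.05, -0.07, 0, 0, 0, 0, -1, 0.05, -0.07, 0, 0, 0, 0, -1, 0.06, -0.08, 0, 0, 0, 0, -1, 0.05, -0.07, 0, 0, 0, 0, -1, 0.05, -0.07, 0, 0, 0, 0, -1, 0.06, -0.07, 0, 0, 0, 0, -1, 0.06, -0.06, 0, 0, 0, 0, -1, 0.07, -0.06, 0, 0, 0, 0, -1, 0.06, -0.07, 0, 0, 0, 0, -1, 0.07, -0.05, 0, 0, 0, 0, -1, 0.07, -0.06, 0, 0, 0, 0, -1, 0.08, -0.05, 0, 0, 0, 0, -1
end cmd [-12.35 -16.13]
```

Call:
carry_out(
  steps=[0.04, -0.08, 0, 0, 0, 0, -1, 0.04, -0.08, 0, 0, 0, 0, -1, 0.04, -0.08, 0, 0, 0, 0, -1, 0.05, -0.07, 0, 0, 0, 0, -1, 0.05, -0.07, 0, 0, 0, 0, -1, 0.06, -0.08, 0, 0, 0, 0, -1, 0.05, -0.07, 0, 0, 0, 0, -1, 0.05, -0.07, 0, 0, 0, 0, -1],
)

```text
time_s: 17.23
eef_pos: [516.7, 225.4, 111.2]
ee_rot: [0.0, 0.995, 0.105, -0.0]
force: [3.4, -3.7, -0.1]
grip_width: 0.234
```

```bash
python3 ct.py
```

```text
t 17.23 p [-17.55 -11.69] z 111.17 phi -35.6  T|1.15| F(from T) [2.28 3.99] radial-in 4.18 tang -1.92 | Fsens r 4.58
```

Call:
carry_out(
  steps=[0.06, -0.07, 0, 0, 0, 0, -1, 0.06, -0.06, 0, 0, 0, 0, -1, 0.07, -0.06, 0, 0, 0, 0, -1, 0.06, -0.07, 0, 0, 0, 0, -1, 0.07, -0.05, 0, 0, 0, 0, -1, 0.07, -0.06, 0, 0, 0, 0, -1, 0.08, -0.05, 0, 0, 0, 0, -1],
)

```text
time_s: 17.82
eef_pos: [520.1, 230.1, 111.0]
ee_rot: [0.001, 0.994, 0.105, -0.001]
force: [1.9, -5.9, 1.2]
grip_width: 0.236
```

```bash
python3 ct.py; python3 gen2.py -12.35 -16.13 -54.5 -92 15 21.3 19.9
```

```text
t 17.82 p [-13.19 -15.6 ] z 111.04 phi -51.8  T|1.46| F(from T) [0.65 5.81] radial-in 4.97 tang -3.08 | Fsens r 5.23
0.08, -0.05, 0, 0, 0, 0, -1, 0.08, -0.05, 0, 0, 0, 0, -1, 0.08, -0.04, 0, 0, 0, 0, -1, 0.08, -0.04, 0, 0, 0, 0, -1, 0.08, -0.04, 0, 0, 0, 0, -1, 0.09, -0.03, 0, 0, 0, 0, -1, 0.09, -0.03, 0, 0, 0, 0, -1, 0.09, -0.02, 0, 0, 0, 0, -1, 0.09, -0.03, 0, 0, 0, 0, -1, 0.09, -0.01, 0, 0, 0, 0, -1, 0.09, -0.02, 0, 0, 0, 0, -1, 0.09, -0.01, 0, 0, 0, 0, -1, 0.09, 0, 0, 0, 0, 0, -1, 0.1, -0.01, 0, 0, 0, 0, -1, 0.09, 0, 0, 0, 0, 0, -1
end cmd [  0.75 -19.93]
```

```bash
python3 gen2.py -12.35 -16.13 -54.5 -92 15 21.3 19.7
```

```text
0.08, -0.05, 0, 0, 0, 0, -1, 0.08, -0.04, 0, 0, 0, 0, -1, 0.08, -0.04, 0, 0, 0, 0, -1, 0.08, -0.04, 0, 0, 0, 0, -1, 0.08, -0.03, 0, 0, 0, 0, -1, 0.09, -0.03, 0, 0, 0, 0, -1, 0.09, -0.03, 0, 0, 0, 0, -1, 0.09, -0.03, 0, 0, 0, 0, -1, 0.09, -0.02, 0, 0, 0, 0, -1, 0.09, -0.01, 0, 0, 0, 0, -1, 0.09, -0.02, 0, 0, 0, 0, -1, 0.09, -0.01, 0, 0, 0, 0, -1, 0.09, 0, 0, 0, 0, 0, -1, 0.1, -0.01, 0, 0, 0, 0, -1, 0.09, 0, 0, 0, 0, 0, -1
end cmd [  0.75 -19.73]
```

Call:
carry_out(
  steps=[0.08, -0.05, 0, 0, 0, 0, -1, 0.08, -0.04, 0, 0, 0, 0, -1, 0.08, -0.04, 0, 0, 0, 0, -1, 0.08, -0.04, 0, 0, 0, 0, -1, 0.08, -0.03, 0, 0, 0, 0, -1, 0.09, -0.03, 0, 0, 0, 0, -1, 0.09, -0.03, 0, 0, 0, 0, -1],
)

```text
time_s: 18.4
eef_pos: [525.3, 234.5, 111.0]
ee_rot: [0.0, 0.995, 0.105, -0.001]
force: [0.2, -3.4, -0.9]
grip_width: 0.233
```

```bash
python3 ct.py
```

```text
t 18.40 p [ -7.19 -18.86] z 111.03 phi -70.4  T|0.80| F(from T) [-0.1  3.2] radial-in 2.98 tang -1.17 | Fsens r 2.96
```

```bash
python3 gen2.py -6.55 -18.73 -72 -112 16 21.4 20.1
```

```text
0.09, -0.03, 0, 0, 0, 0, -1, 0.09, -0.03, 0, 0, 0, 0, -1, 0.09, -0.02, 0, 0, 0, 0, -1, 0.09, -0.02, 0, 0, 0, 0, -1, 0.09, -0.02, 0, 0, 0, 0, -1, 0.09, -0.01, 0, 0, 0, 0, -1, 0.1, -0.01, 0, 0, 0, 0, -1, 0.09, 0, 0, 0, 0, 0, -1, 0.09, 0.01, 0, 0, 0, 0, -1, 0.1, 0.01, 0, 0, 0, 0, -1, 0.09, 0.01, 0, 0, 0, 0, -1, 0.09, 0.02, 0, 0, 0, 0, -1, 0.09, 0.02, 0, 0, 0, 0, -1, 0.09, 0.02, 0, 0, 0, 0, -1, 0.09, 0.03, 0, 0, 0, 0, -1, 0.09, 0.03, 0, 0, 0, 0, -1
end cmd [  8.05 -18.63]
```

Call:
carry_out(
  steps=[0.09, -0.03, 0, 0, 0, 0, -1, 0.09, -0.03, 0, 0, 0, 0, -1, 0.09, -0.02, 0, 0, 0, 0, -1, 0.09, -0.02, 0, 0, 0, 0, -1, 0.09, -0.02, 0, 0, 0, 0, -1, 0.09, -0.01, 0, 0, 0, 0, -1, 0.1, -0.01, 0, 0, 0, 0, -1, 0.09, 0, 0, 0, 0, 0, -1],
)

```text
time_s: 19.07
eef_pos: [532.3, 237.2, 111.2]
ee_rot: [0.0, 0.995, 0.105, -0.001]
force: [-0.8, -5.0, 0.5]
grip_width: 0.232
```

```bash
python3 ct.py
```

```text
t 19.07 p [  0.17 -20.03] z 111.16 phi -90.5  T|1.28| F(from T) [-2.46  4.5 ] radial-in 4.51 tang -2.42 | Fsens r 4.71
```

Call:
carry_out(
  steps=[0.09, 0.01, 0, 0, 0, 0, -1, 0.1, 0.01, 0, 0, 0, 0, -1, 0.09, 0.01, 0, 0, 0, 0, -1, 0.09, 0.02, 0, 0, 0, 0, -1, 0.09, 0.02, 0, 0, 0, 0, -1, 0.09, 0.02, 0, 0, 0, 0, -1, 0.09, 0.03, 0, 0, 0, 0, -1, 0.09, 0.03, 0, 0, 0, 0, -1],
)

```text
time_s: 19.73
eef_pos: [539.8, 237.7, 111.2]
ee_rot: [-0.0, 0.995, 0.105, -0.0]
force: [-3.2, -2.7, 0.2]
grip_width: 0.236
```

```bash
python3 ct.py;  python3 gen2.py 8.05 -18.63 -112 -152 16 21.4 20.1
```

```text
t 19.73 p [  7.59 -18.91] z 111.17 phi -110.5  T|0.99| F(from T) [-3.4   2.01] radial-in 3.07 tang -2.48 | Fsens r 3.12
0.09, 0.03, 0, 0, 0, 0, -1, 0.08, 0.04, 0, 0, 0, 0, -1, 0.08, 0.04, 0, 0, 0, 0, -1, 0.08, 0.05, 0, 0, 0, 0, -1, 0.08, 0.05, 0, 0, 0, 0, -1, 0.07, 0.05, 0, 0, 0, 0, -1, 0.08, 0.05, 0, 0, 0, 0, -1, 0.07, 0.06, 0, 0, 0, 0, -1, 0.06, 0.06, 0, 0, 0, 0, -1, 0.07, 0.06, 0, 0, 0, 0, -1, 0.06, 0.07, 0, 0, 0, 0, -1, 0.06, 0.07, 0, 0, 0, 0, -1, 0.06, 0.07, 0, 0, 0, 0, -1, 0.05, 0.07, 0, 0, 0, 0, -1, 0.05, 0.07, 0, 0, 0, 0, -1, 0.04, 0.08, 0, 0, 0, 0, -1
end cmd [18.85 -9.43]
```

```bash
python3 gen2.py 8.05 -18.63 -112 -152 16 22.0 20.5
```

```text
0.09, 0.03, 0, 0, 0, 0, -1, 0.09, 0.03, 0, 0, 0, 0, -1, 0.09, 0.04, 0, 0, 0, 0, -1, 0.08, 0.04, 0, 0, 0, 0, -1, 0.09, 0.04, 0, 0, 0, 0, -1, 0.08, 0.05, 0, 0, 0, 0, -1, 0.07, 0.05, 0, 0, 0, 0, -1, 0.08, 0.06, 0, 0, 0, 0, -1, 0.07, 0.06, 0, 0, 0, 0, -1, 0.06, 0.06, 0, 0, 0, 0, -1, 0.07, 0.07, 0, 0, 0, 0, -1, 0.06, 0.07, 0, 0, 0, 0, -1, 0.06, 0.07, 0, 0, 0, 0, -1, 0.05, 0.08, 0, 0, 0, 0, -1, 0.05, 0.07, 0, 0, 0, 0, -1, 0.05, 0.08, 0, 0, 0, 0, -1
end cmd [19.45 -9.63]
```

Call:
carry_out(
  steps=[0.09, 0.03, 0, 0, 0, 0, -1, 0.09, 0.03, 0, 0, 0, 0, -1, 0.09, 0.04, 0, 0, 0, 0, -1, 0.08, 0.04, 0, 0, 0, 0, -1, 0.09, 0.04, 0, 0, 0, 0, -1, 0.08, 0.05, 0, 0, 0, 0, -1, 0.07, 0.05, 0, 0, 0, 0, -1, 0.08, 0.06, 0, 0, 0, 0, -1],
)

```text
time_s: 20.4
eef_pos: [547.0, 235.4, 111.1]
ee_rot: [0.0, 0.995, 0.105, -0.001]
force: [-5.0, -3.8, -0.0]
grip_width: 0.233
```

```bash
python3 ct.py
```

```text
t 20.40 p [ 14.19 -15.24] z 111.15 phi -130.9  T|1.36| F(from T) [-4.96  2.23] radial-in 4.94 tang -2.29 | Fsens r 5.77
```

Steady at about 5.5 N. I continue.

Call:
carry_out(
  steps=[0.07, 0.06, 0, 0, 0, 0, -1, 0.06, 0.06, 0, 0, 0, 0, -1, 0.07, 0.07, 0, 0, 0, 0, -1, 0.06, 0.07, 0, 0, 0, 0, -1, 0.06, 0.07, 0, 0, 0, 0, -1, 0.05, 0.08, 0, 0, 0, 0, -1, 0.05, 0.07, 0, 0, 0, 0, -1, 0.05, 0.08, 0, 0, 0, 0, -1],
)

```text
time_s: 21.07
eef_pos: [552.6, 231.5, 111.2]
ee_rot: [-0.001, 0.995, 0.105, -0.001]
force: [-5.4, -0.9, 1.1]
grip_width: 0.231
```

```bash
python3 ct.py;  python3 gen2.py 19.45 -9.63 -152 -192 16 22 20.4
```

```text
t 21.07 p [ 18.88 -10.22] z 111.21 phi -149.8  T|1.47| F(from T) [-5.78 -1.14] radial-in 4.42 tang -3.89 | Fsens r 4.60
0.04, 0.08, 0, 0, 0, 0, -1, 0.04, 0.08, 0, 0, 0, 0, -1, 0.04, 0.09, 0, 0, 0, 0, -1, 0.03, 0.08, 0, 0, 0, 0, -1, 0.03, 0.09, 0, 0, 0, 0, -1, 0.02, 0.08, 0, 0, 0, 0, -1, 0.02, 0.09, 0, 0, 0, 0, -1, 0.01, 0.09, 0, 0, 0, 0, -1, 0.01, 0.09, 0, 0, 0, 0, -1, 0.01, 0.09, 0, 0, 0, 0, -1, 0, 0.09, 0, 0, 0, 0, -1, 0, 0.08, 0, 0, 0, 0, -1, 0, 0.09, 0, 0, 0, 0, -1, -0.01, 0.09, 0, 0, 0, 0, -1, -0.02, 0.09, 0, 0, 0, 0, -1, -0.01, 0.09, 0, 0, 0, 0, -1
end cmd [21.55  4.27]
```

Call:
carry_out(
  steps=[0.04, 0.08, 0, 0, 0, 0, -1, 0.04, 0.08, 0, 0, 0, 0, -1, 0.04, 0.09, 0, 0, 0, 0, -1, 0.03, 0.08, 0, 0, 0, 0, -1, 0.03, 0.09, 0, 0, 0, 0, -1, 0.02, 0.08, 0, 0, 0, 0, -1, 0.02, 0.09, 0, 0, 0, 0, -1, 0.01, 0.09, 0, 0, 0, 0, -1],
)

```text
time_s: 21.73
eef_pos: [556.3, 225.3, 111.2]
ee_rot: [-0.001, 0.995, 0.105, -0.001]
force: [-5.2, -0.1, 0.3]
grip_width: 0.233
```

```bash
python3 ct.py
```

```text
t 21.73 p [21.16 -3.44] z 111.18 phi -170.1  T|1.34| F(from T) [-5.26 -1.09] radial-in 4.99 tang -1.98 | Fsens r 4.87
```

Call:
carry_out(
  steps=[0.01, 0.09, 0, 0, 0, 0, -1, 0.01, 0.09, 0, 0, 0, 0, -1, 0, 0.09, 0, 0, 0, 0, -1, 0, 0.08, 0, 0, 0, 0, -1, 0, 0.09, 0, 0, 0, 0, -1, -0.01, 0.09, 0, 0, 0, 0, -1, -0.02, 0.09, 0, 0, 0, 0, -1, -0.01, 0.09, 0, 0, 0, 0, -1],
)

```text
time_s: 22.4
eef_pos: [557.8, 218.9, 111.4]
ee_rot: [-0.001, 0.995, 0.105, -0.0]
force: [-5.7, 3.4, 0.9]
grip_width: 0.238
```

```bash
python3 ct.py;  python3 gen2.py 21.55 4.27 -192 -232 16 21.9 20.3
```

```text
t 22.40 p [21.29  3.18] z 111.36 phi 170.9  T|1.63| F(from T) [-4.55 -4.65] radial-in 5.23 tang -3.87 | Fsens r 5.56
-0.02, 0.09, 0, 0, 0, 0, -1, -0.03, 0.08, 0, 0, 0, 0, -1, -0.03, 0.08, 0, 0, 0, 0, -1, -0.04, 0.09, 0, 0, 0, 0, -1, -0.04, 0.08, 0, 0, 0, 0, -1, -0.04, 0.07, 0, 0, 0, 0, -1, -0.05, 0.08, 0, 0, 0, 0, -1, -0.05, 0.08, 0, 0, 0, 0, -1, -0.05, 0.07, 0, 0, 0, 0, -1, -0.06, 0.07, 0, 0, 0, 0, -1, -0.06, 0.07, 0, 0, 0, 0, -1, -0.06, 0.07, 0, 0, 0, 0, -1, -0.06, 0.07, 0, 0, 0, 0, -1, -0.07, 0.06, 0, 0, 0, 0, -1, -0.07, 0.06, 0, 0, 0, 0, -1, -0.08, 0.05, 0, 0, 0, 0, -1
end cmd [13.45 15.97]
```

```bash
python3 gen2.py 21.55 4.27 -192 -232 16 21.4 19.9
```

```text
-0.03, 0.08, 0, 0, 0, 0, -1, -0.04, 0.08, 0, 0, 0, 0, -1, -0.04, 0.08, 0, 0, 0, 0, -1, -0.04, 0.08, 0, 0, 0, 0, -1, -0.05, 0.08, 0, 0, 0, 0, -1, -0.05, 0.08, 0, 0, 0, 0, -1, -0.04, 0.07, 0, 0, 0, 0, -1, -0.05, 0.08, 0, 0, 0, 0, -1, -0.05, 0.07, 0, 0, 0, 0, -1, -0.06, 0.07, 0, 0, 0, 0, -1, -0.05, 0.07, 0, 0, 0, 0, -1, -0.06, 0.06, 0, 0, 0, 0, -1, -0.07, 0.07, 0, 0, 0, 0, -1, -0.07, 0.06, 0, 0, 0, 0, -1, -0.07, 0.06, 0, 0, 0, 0, -1, -0.07, 0.05, 0, 0, 0, 0, -1
end cmd [13.15 15.67]
```

Call:
carry_out(
  steps=[-0.03, 0.08, 0, 0, 0, 0, -1, -0.04, 0.08, 0, 0, 0, 0, -1, -0.04, 0.08, 0, 0, 0, 0, -1, -0.04, 0.08, 0, 0, 0, 0, -1, -0.05, 0.08, 0, 0, 0, 0, -1, -0.05, 0.08, 0, 0, 0, 0, -1, -0.04, 0.07, 0, 0, 0, 0, -1, -0.05, 0.08, 0, 0, 0, 0, -1],
)

```text
time_s: 23.07
eef_pos: [556.2, 211.4, 111.4]
ee_rot: [-0.0, 0.995, 0.105, 0.0]
force: [-4.1, 2.6, 0.8]
grip_width: 0.235
```

```bash
python3 ct.py
```

```text
t 23.07 p [18.17 10.16] z 111.40 phi 149.0  T|1.04| F(from T) [-2.82 -3.07] radial-in 4.00 tang -1.18 | Fsens r 4.70
```

Call:
carry_out(
  steps=[-0.05, 0.07, 0, 0, 0, 0, -1, -0.06, 0.07, 0, 0, 0, 0, -1, -0.05, 0.07, 0, 0, 0, 0, -1, -0.06, 0.06, 0, 0, 0, 0, -1, -0.07, 0.07, 0, 0, 0, 0, -1, -0.07, 0.06, 0, 0, 0, 0, -1, -0.07, 0.06, 0, 0, 0, 0, -1, -0.07, 0.05, 0, 0, 0, 0, -1],
)

```text
time_s: 23.73
eef_pos: [552.5, 205.3, 111.5]
ee_rot: [-0.0, 0.995, 0.105, 0.001]
force: [-1.7, 4.7, 1.1]
grip_width: 0.233
```

```bash
python3 ct.py;  python3 gen2.py 13.15 15.67 -232 -272 16 21.4 19.9
```

```text
t 23.73 p [13.27 15.38] z 111.53 phi 128.8  T|1.21| F(from T) [-0.44 -4.82] radial-in 4.03 tang -2.68 | Fsens r 4.23
-0.07, 0.05, 0, 0, 0, 0, -1, -0.08, 0.05, 0, 0, 0, 0, -1, -0.08, 0.05, 0, 0, 0, 0, -1, -0.08, 0.04, 0, 0, 0, 0, -1, -0.08, 0.04, 0, 0, 0, 0, -1, -0.09, 0.03, 0, 0, 0, 0, -1, -0.09, 0.04, 0, 0, 0, 0, -1, -0.08, 0.03, 0, 0, 0, 0, -1, -0.09, 0.02, 0, 0, 0, 0, -1, -0.09, 0.02, 0, 0, 0, 0, -1, -0.1, 0.02, 0, 0, 0, 0, -1, -0.09, 0.01, 0, 0, 0, 0, -1, -0.09, 0.01, 0, 0, 0, 0, -1, -0.09, 0.01, 0, 0, 0, 0, -1, -0.1, 0, 0, 0, 0, 0, -1, -0.09, 0, 0, 0, 0, 0, -1
end cmd [-0.75 19.87]
```

Call:
carry_out(
  steps=[-0.07, 0.05, 0, 0, 0, 0, -1, -0.08, 0.05, 0, 0, 0, 0, -1, -0.08, 0.05, 0, 0, 0, 0, -1, -0.08, 0.04, 0, 0, 0, 0, -1, -0.08, 0.04, 0, 0, 0, 0, -1, -0.09, 0.03, 0, 0, 0, 0, -1, -0.09, 0.04, 0, 0, 0, 0, -1, -0.08, 0.03, 0, 0, 0, 0, -1],
)

```text
time_s: 24.4
eef_pos: [546.7, 200.2, 111.3]
ee_rot: [0.0, 0.995, 0.105, 0.0]
force: [-0.1, 3.3, -0.5]
grip_width: 0.232
```

```bash
python3 ct.py
```

```text
t 24.40 p [ 6.52 19.15] z 111.30 phi 107.6  T|0.78| F(from T) [ 0.42 -3.1 ] radial-in 2.83 tang -1.34 | Fsens r 2.96
```

```bash
python3 gen2.py 6.65 18.97 -252 -292 16 21.6 20.4
```

```text
-0.09, 0.03, 0, 0, 0, 0, -1, -0.09, 0.03, 0, 0, 0, 0, -1, -0.09, 0.03, 0, 0, 0, 0, -1, -0.1, 0.02, 0, 0, 0, 0, -1, -0.09, 0.02, 0, 0, 0, 0, -1, -0.09, 0.01, 0, 0, 0, 0, -1, -0.1, 0, 0, 0, 0, 0, -1, -0.09, 0, 0, 0, 0, 0, -1, -0.09, 0, 0, 0, 0, 0, -1, -0.1, -0.01, 0, 0, 0, 0, -1, -0.09, -0.01, 0, 0, 0, 0, -1, -0.09, -0.02, 0, 0, 0, 0, -1, -0.1, -0.02, 0, 0, 0, 0, -1, -0.09, -0.03, 0, 0, 0, 0, -1, -0.09, -0.02, 0, 0, 0, 0, -1, -0.08, -0.04, 0, 0, 0, 0, -1
end cmd [-8.05 18.87]
```

Call:
carry_out(
  steps=[-0.09, 0.03, 0, 0, 0, 0, -1, -0.09, 0.03, 0, 0, 0, 0, -1, -0.09, 0.03, 0, 0, 0, 0, -1, -0.1, 0.02, 0, 0, 0, 0, -1, -0.09, 0.02, 0, 0, 0, 0, -1, -0.09, 0.01, 0, 0, 0, 0, -1, -0.1, 0, 0, 0, 0, 0, -1, -0.09, 0, 0, 0, 0, 0, -1],
)

```text
time_s: 25.07
eef_pos: [539.7, 197.7, 111.5]
ee_rot: [-0.0, 0.995, 0.105, 0.0]
force: [1.3, 4.0, 0.3]
grip_width: 0.236
```

```bash
python3 ct.py
```

```text
t 25.07 p [-0.79 20.2 ] z 111.50 phi 87.9  T|1.25| F(from T) [ 2.37 -4.38] radial-in 4.47 tang -2.21 | Fsens r 3.75
```

Call:
carry_out(
  steps=[-0.09, 0, 0, 0, 0, 0, -1, -0.1, -0.01, 0, 0, 0, 0, -1, -0.09, -0.01, 0, 0, 0, 0, -1, -0.09, -0.02, 0, 0, 0, 0, -1, -0.1, -0.02, 0, 0, 0, 0, -1, -0.09, -0.03, 0, 0, 0, 0, -1, -0.09, -0.02, 0, 0, 0, 0, -1, -0.08, -0.04, 0, 0, 0, 0, -1],
)

```text
time_s: 25.73
eef_pos: [532.4, 197.3, 111.4]
ee_rot: [0.0, 0.995, 0.105, 0.0]
force: [3.8, 3.1, -0.1]
grip_width: 0.233
```

```bash
python3 ct.py;  python3 gen2.py -8.05 18.87 -292 -328 16 22 20.6
```

```text
t 25.73 p [-8.   19.07] z 111.40 phi 68.7  T|1.06| F(from T) [ 3.73 -2.05] radial-in 3.27 tang -2.73 | Fsens r 3.65
-0.08, -0.03, 0, 0, 0, 0, -1, -0.08, -0.03, 0, 0, 0, 0, -1, -0.08, -0.03, 0, 0, 0, 0, -1, -0.08, -0.04, 0, 0, 0, 0, -1, -0.08, -0.04, 0, 0, 0, 0, -1, -0.07, -0.04, 0, 0, 0, 0, -1, -0.07, -0.05, 0, 0, 0, 0, -1, -0.07, -0.05, 0, 0, 0, 0, -1, -0.06, -0.05, 0, 0, 0, 0, -1, -0.07, -0.06, 0, 0, 0, 0, -1, -0.06, -0.06, 0, 0, 0, 0, -1, -0.06, -0.06, 0, 0, 0, 0, -1, -0.05, -0.06, 0, 0, 0, 0, -1, -0.05, -0.06, 0, 0, 0, 0, -1, -0.05, -0.07, 0, 0, 0, 0, -1, -0.05, -0.07, 0, 0, 0, 0, -1
end cmd [-18.65  10.87]
```

Call:
carry_out(
  steps=[-0.08, -0.03, 0, 0, 0, 0, -1, -0.08, -0.03, 0, 0, 0, 0, -1, -0.08, -0.03, 0, 0, 0, 0, -1, -0.08, -0.04, 0, 0, 0, 0, -1, -0.08, -0.04, 0, 0, 0, 0, -1, -0.07, -0.04, 0, 0, 0, 0, -1, -0.07, -0.05, 0, 0, 0, 0, -1, -0.07, -0.05, 0, 0, 0, 0, -1],
)

```text
time_s: 26.4
eef_pos: [525.9, 199.3, 111.6]
ee_rot: [-0.0, 0.995, 0.105, 0.001]
force: [4.4, 4.1, 0.7]
grip_width: 0.235
```

```bash
python3 ct.py
```

```text
t 26.40 p [-13.94  15.73] z 111.60 phi 50.5  T|1.29| F(from T) [ 4.72 -2.1 ] radial-in 4.63 tang -2.30 | Fsens r 5.66
```

Call:
carry_out(
  steps=[-0.06, -0.05, 0, 0, 0, 0, -1, -0.07, -0.06, 0, 0, 0, 0, -1, -0.06, -0.06, 0, 0, 0, 0, -1, -0.06, -0.06, 0, 0, 0, 0, -1, -0.05, -0.06, 0, 0, 0, 0, -1, -0.05, -0.06, 0, 0, 0, 0, -1, -0.05, -0.07, 0, 0, 0, 0, -1, -0.05, -0.07, 0, 0, 0, 0, -1],
)

```text
time_s: 27.07
eef_pos: [520.5, 202.7, 111.4]
ee_rot: [0.0, 0.995, 0.105, 0.001]
force: [5.7, 0.9, 0.1]
grip_width: 0.234
```

```bash
python3 ct.py;  python3 gen2.py -18.65 10.87 -328 -365 15 21.8 20.4
```

```text
t 27.07 p [-18.56  11.24] z 111.45 phi 33.0  T|1.35| F(from T) [5.38 0.56] radial-in 4.20 tang -3.41 | Fsens r 4.67
-0.05, -0.08, 0, 0, 0, 0, -1, -0.04, -0.07, 0, 0, 0, 0, -1, -0.04, -0.08, 0, 0, 0, 0, -1, -0.03, -0.09, 0, 0, 0, 0, -1, -0.03, -0.08, 0, 0, 0, 0, -1, -0.03, -0.08, 0, 0, 0, 0, -1, -0.02, -0.09, 0, 0, 0, 0, -1, -0.03, -0.08, 0, 0, 0, 0, -1, -0.01, -0.09, 0, 0, 0, 0, -1, -0.02, -0.09, 0, 0, 0, 0, -1, -0.01, -0.08, 0, 0, 0, 0, -1, 0, -0.09, 0, 0, 0, 0, -1, 0, -0.09, 0, 0, 0, 0, -1, 0, -0.09, 0, 0, 0, 0, -1, 0, -0.08, 0, 0, 0, 0, -1
end cmd [-21.75  -1.73]
```

Call:
carry_out(
  steps=[-0.05, -0.08, 0, 0, 0, 0, -1, -0.04, -0.07, 0, 0, 0, 0, -1, -0.04, -0.08, 0, 0, 0, 0, -1, -0.03, -0.09, 0, 0, 0, 0, -1, -0.03, -0.08, 0, 0, 0, 0, -1, -0.03, -0.08, 0, 0, 0, 0, -1, -0.02, -0.09, 0, 0, 0, 0, -1, -0.03, -0.08, 0, 0, 0, 0, -1],
)

```text
time_s: 27.73
eef_pos: [516.7, 208.4, 111.6]
ee_rot: [0.001, 0.995, 0.105, 0.001]
force: [5.3, 0.4, 0.9]
grip_width: 0.232
```

```bash
python3 ct.py
```

```text
t 27.73 p [-21.04   4.93] z 111.55 phi 14.1  T|1.44| F(from T) [5.7  0.93] radial-in 5.30 tang -2.29 | Fsens r 4.92
```

Now past the start angle, with a 5-row dwell at the end.

Call:
carry_out(
  steps=[-0.01, -0.09, 0, 0, 0, 0, -1, -0.02, -0.09, 0, 0, 0, 0, -1, 0, -0.08, 0, 0, 0, 0, -1, 0, -0.09, 0, 0, 0, 0, -1, 0, -0.05, 0, 0, 0, 0, -1, 0, 0, 0, 0, 0, 0, -1, 0, 0, 0, 0, 0, 0, -1, 0, 0, 0, 0, 0, 0, -1, 0, 0, 0, 0, 0, 0, -1, 0, 0, 0, 0, 0, 0, -1],
)

```text
time_s: 28.57
eef_pos: [515.1, 212.5, 111.4]
ee_rot: [0.0, 0.995, 0.105, 0.0]
force: [6.1, -0.8, 1.7]
grip_width: 0.236
```

```bash
python3 ct.py
```

```text
t 28.57 p [-21.79   0.57] z 111.36 phi 1.6  T|1.24| F(from T) [4.63 1.77] radial-in 4.58 tang -1.90 | Fsens r 5.77
```

The circle is closed at about 5 N. I retract inwards, lift, and go back to the holder.

Call:
carry_out(
  steps=[0.4, 0, 0, 0, 0, 0, -1, 0.6, 0, 0, 0, 0, 0, -1, 0.6, 0, 0, 0, 0, 0, -1, 0.6, 0, 0, 0, 0, 0, -1, 0, 0, -0.8, 0, 0, 0, -1, 0, 0, -1.5, 0, 0, 0, -1, 0, 0, -1.6, 0, 0, 0, -1, 0, 0, -1.5, 0, 0, 0, -1, 0, 0, 0, 0, 0, 0, -1],
)

```text
time_s: 29.32
eef_pos: [537.6, 217.6, 168.6]
ee_rot: [-0.0, 0.994, 0.105, 0.002]
force: [0.5, 0.4, -0.4]
grip_width: 0.229
```

Call:
carry_out(
  steps=[-0.35, 1.45, 0, 0, 0, 0, -1, -0.75, 2.9, 0, 0, 0, 0, -1, -0.75, 2.9, 0, 0, 0, 0, -1, -0.75, 2.9, 0, 0, 0, 0, -1, -0.75, 2.9, 0, 0, 0, 0, -1, -0.75, 2.9, 0, 0, 0, 0, -1, -0.75, 2.9, 0, 0, 0, 0, -1, -0.75, 2.9, 0, 0, 0, 0, -1, -0.75, 2.9, 0, 0, 0, 0, -1, -0.75, 2.9, 0, 0, 0, 0, -1, -0.75, 2.9, 0, 0, 0, 0, -1, -0.75, 2.9, 0, 0, 0, 0, -1, -0.75, 2.9, 0, 0, 0, 0, -1, -0.75, 2.9, 0, 0, 0, 0, -1, -0.35, 1.45, 0, 0, 0, 0, -1, 0, 0, 0, 0, 0, 0, -1, 0, 0, 0, 0, 0, 0, -1],
)

```text
time_s: 30.73
eef_pos: [518.5, -201.3, 164.7]
ee_rot: [-0.001, 0.995, 0.104, -0.0]
force: [-0.5, 0.1, -0.7]
grip_width: 0.232
```

```bash
python3 - <<'E'
from h import *
s=readout.sense();print(s['time_s'],s['eef_pos'],s['ee_rot'],s['force'],s['wrist_torque'],s['joints'])
R=rot(s["ee_rot"]).as_matrix();print(R.T@(np.array([519.0,-202.2,63])-s['eef_pos']))
im=cams.capture("wrist");cv2.imwrite("pics/w7.png",im[:,:,::-1])
im=cams.capture("scene");cv2.imwrite("pics/s7.png",cv2.resize(im[140:340,130:330,::-1],(600,600),interpolation=2))
im=cams.capture("top");cv2.imwrite("pics/t7.png",im[:,:,::-1])
E
```

```text
30.7333 [ 518.52047786 -201.31874616  164.6990391 ] [-5.96496289e-04  9.94561179e-01  1.04151475e-01 -4.18288677e-04] [-0.50128988  0.05137566 -0.70095917] [-0.00914816  0.00750134  0.03871631] [-5.81187595e-01  4.12308197e-01  1.45711244e+00  4.11915973e-04
  1.27357488e+00  7.80806368e-01]
[  0.35852897   1.09100417 101.69750376]
```

View pics/s7.png

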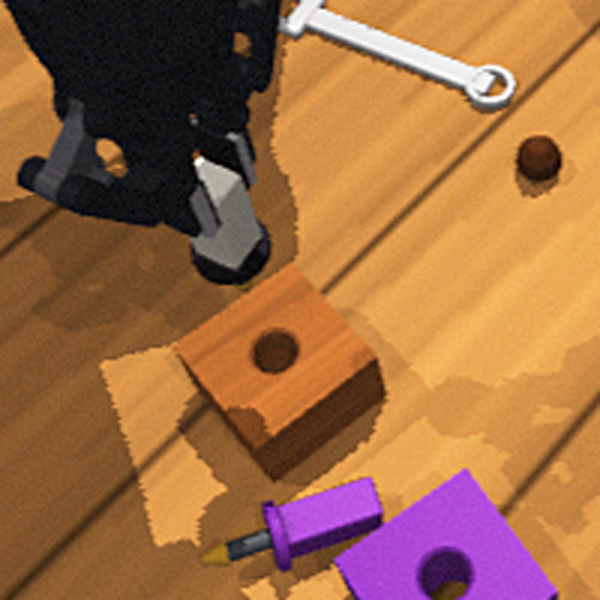

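View pics/w7.png

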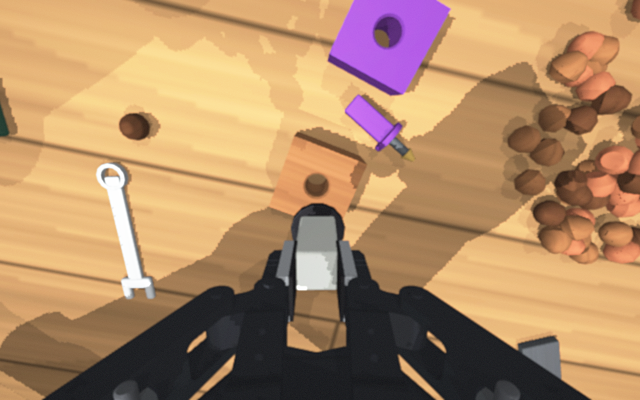

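The hole is visible at about (317,184) in the wrist view and (275,351) in the scene crop. I check its position against the grip record.

```bash
python3 - <<'E'
from h import *
e=ext("wrist");es=ext("scene")
print("wrist hole",ray(e,317,184,50)); print("scene hole",ray(es,130+275/3-.3,140+351/3-.3,50))
s=readout.sense()
# expected collar centre (z=TCP-13) in wrist & scene
P=s['eef_pos']+[0,0,-10]
print("collar pred wrist",proj(e,P), "scene crop",(proj(es,s['eef_pos']+[0,0,-13])-[130,140])*3)
E
python3 - <<'E'
import cv2
a=cv2.imread('pics/w7.png');cv2.imwrite('pics/c7.png',cv2.resize(a[120:300,250:385],(450,600),interpolation=2))
E
```

```text
wrist hole [ 519.97483273 -199.97991393   50.        ]
scene hole [ 519.88718272 -201.92221345   50.        ]
collar pred wrist [[317.39747367 226.57433782]] scene crop [[234.8990867  247.59806475]]
```

View pics/c7.png

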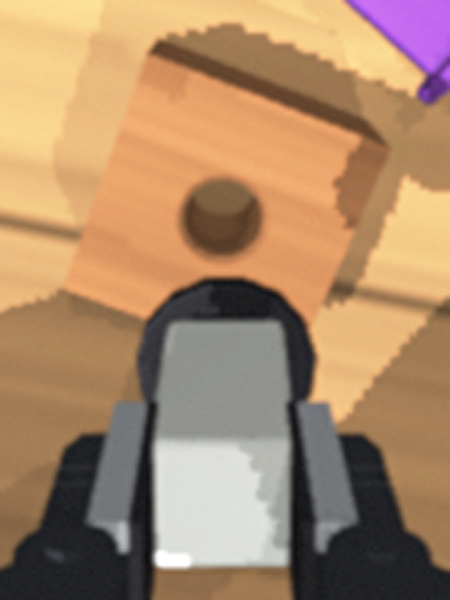

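Call:
carry_out(
  steps=[0.07, 0, 1, 0, 0, 0, -1, 0, 0, 2, 0, 0, 0, -1, 0, 0, 2, 0, 0, 0, -1, 0, 0, 1.4, 0, 0, 0, -1, 0, 0, 0.8, 0, 0, 0, -1, 0, 0, 0.8, 0, 0, 0, -1, 0, 0, 0.6, 0, 0, 0, -1, 0, 0, 0.4, 0, 0, 0, -1, 0, 0, 0, 0, 0, 0, -1, 0, 0, 0, 0, 0, 0, -1],
)

```text
time_s: 31.72
eef_pos: [519.7, -201.5, 75.6]
ee_rot: [0.0, 0.995, 0.105, 0.0]
force: [-0.3, 0.4, -0.8]
grip_width: 0.233
```

```bash
python3 - <<'E'
from h import *
s=readout.sense();print(s['time_s'],s['eef_pos'],s['ee_rot'],s['force'],s['wrist_torque'])
im=cams.capture("scene");cv2.imwrite("pics/s8.png",cv2.resize(im[190:310,160:280,::-1],(600,600),interpolation=2))
E
```

```text
31.7167 [ 519.67201704 -201.50913559   75.61609099] [1.79110483e-04 9.94508191e-01 1.04658386e-01 2.19529301e-04] [-0.34270177  0.38552591 -0.78240197] [0.00331401 0.01308559 0.01068596]
```

View pics/s8.png

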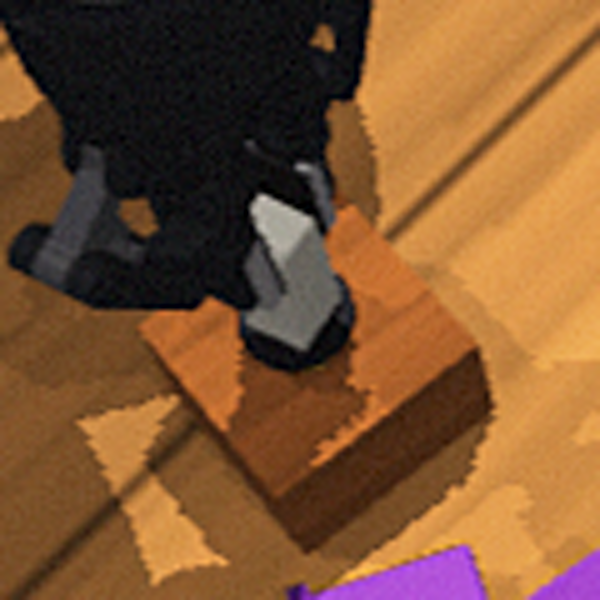

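The tool is in the hole with no side force. I lower it the rest of the way to the seat.

Call:
carry_out(
  steps=[0, 0, 0.4, 0, 0, 0, -1, 0, 0, 0.4, 0, 0, 0, -1, 0, 0, 0.2, 0, 0, 0, -1, 0, 0, 0.1, 0, 0, 0, -1, 0, 0, 0, 0, 0, 0, -1, 0, 0, 0, 0, 0, 0, -1],
)

```text
time_s: 32.27
eef_pos: [519.5, -201.5, 64.3]
ee_rot: [0.0, 0.995, 0.105, -0.0]
force: [0.1, -0.5, -0.6]
grip_width: 0.231
```

```bash
python3 -c "
from rig import readout
s=readout.sense();print(s['time_s'],s['eef_pos'],s['force'],s['wrist_torque'])"
```

```text
32.2667 [ 519.49496726 -201.45199688   64.29915914] [ 0.05500551 -0.45493167 -0.63242308] [-0.00210096 -0.0375409   0.08172186]
```

Call:
carry_out(
  steps=[0, 0, 0.1, 0, 0, 0, -1, 0, 0, 0.05, 0, 0, 0, -1, 0, 0, 0, 0, 0, 0, -1, 0, 0, 0, 0, 0, 0, -1],
)

```text
time_s: 32.6
eef_pos: [519.6, -201.5, 63.0]
ee_rot: [0.0, 0.995, 0.105, 0.0]
force: [0.2, -0.1, 1.4]
grip_width: 0.231
```

```bash
python3 -c "
from rig import readout
s=readout.sense();print(s['time_s'],s['eef_pos'],s['force'],s['wrist_torque'])"
```

```text
32.6 [ 519.59620459 -201.51020173   63.00531907] [ 0.24536318 -0.05752667  1.37886406] [-7.60449151e-03  3.44866584e-02  9.66456187e-05]
```

Fz changed from -0.7 to +1.4 N at TCP height 63.0, so the collar sits. Now I open.

Call:
carry_out(
  steps=[0, 0, 0.02, 0, 0, 0, -1, 0, 0, 0, 0, 0, 0, -0.4, 0, 0, 0, 0, 0, 0, -0.2, 0, 0, 0, 0, 0, 0, 0.2, 0, 0, 0, 0, 0, 0, 0.6, 0, 0, 0, 0, 0, 0, 1, 0, 0, 0, 0, 0, 0, 1, 0, 0, 0, 0, 0, 0, 1, 0, 0, 0, 0, 0, 0, 1, 0, 0, 0, 0, 0, 0, 1],
)

```text
time_s: 33.43
eef_pos: [519.5, -201.4, 62.6]
ee_rot: [-0.0, 0.995, 0.105, 0.0]
force: [-0.1, 0.5, -1.8]
grip_width: 0.998
```

Call:
carry_out(
  steps=[0, 0, -0.5, 0, 0, 0, 1, 0, 0, -1.5, 0, 0, 0, 1, 0, 0, -2.5, 0, 0, 0, 1, 0, 0, -2.5, 0, 0, 0, 1, 0, 0, -2.5, 0, 0, 0, 1, 0, 0, -2.5, 0, 0, 0, 1, 0, 0, -2, 0, 0, 0, 1, 0, 0, 0, 0, 0, 0, 1, 0, 0, 0, 0, 0, 0, 1, 0, 0, 0, 0, 0, 0, 1],
)

```text
time_s: 34.27
eef_pos: [519.1, -201.2, 201.9]
ee_rot: [-0.0, 0.995, 0.105, -0.001]
force: [-0.3, -0.0, -0.4]
grip_width: 1.0
```

```bash
python3 - <<'E'
from h import *
s=readout.sense();print(s['time_s'],s['eef_pos'],s['ee_rot'],s['force'],s['grip_width'])
im=cams.capture("wrist");cv2.imwrite("pics/w9.png",im[:,:,::-1])
im=cams.capture("scene");cv2.imwrite("pics/s9.png",im[:,:,::-1])
E
```

```text
34.2667 [ 519.10684728 -201.21163968  201.87778698] [-4.06548267e-04  9.94508686e-01  1.04652059e-01 -5.04185096e-04] [-0.32741363 -0.00831249 -0.40044116] 0.9998236837693101
```

View pics/w9.png

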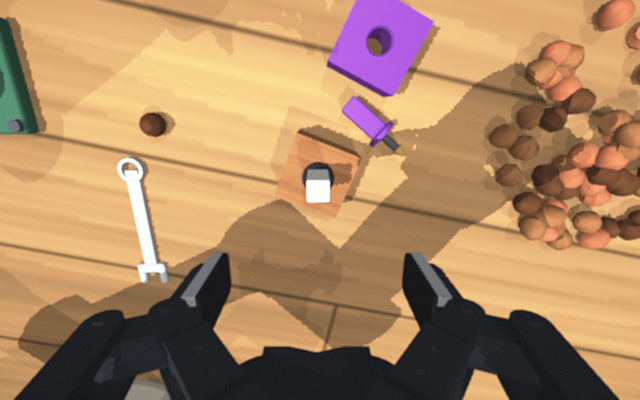

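View pics/s9.png

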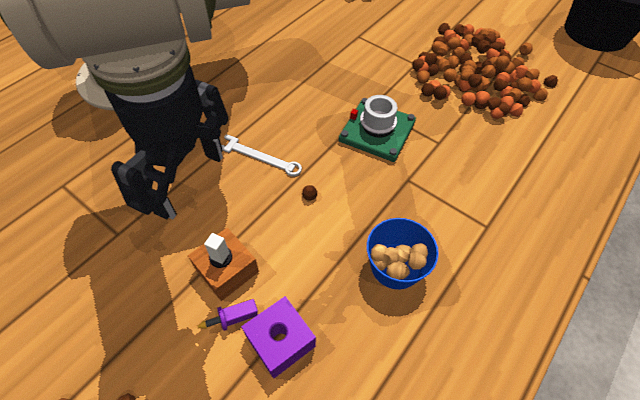

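The tool stands upright in the wooden holder, handle at about (318,188) in the wrist view. The nut (310,192), the wrench and the bowl (402,253) are at their starting pixels in the scene view. After one numeric check I hand in.

```bash
python3 - <<'E'
from h import *
e=ext("wrist")
print("handle top",ray(e,318,191,106),"collar",ray(e,318,178,56))
a=cv2.imread("pics/s9.png").astype(int);b=cv2.imread("pics/scene0.png").astype(int)
for n,(u,v,r) in {"nut":(310,192,12),"bowl":(402,253,40)}.items():
    print(n,abs(a-b)[v-r:v+r,u-r:u+r].mean().round(1))
from rig import finish_job; print(finish_job())
E
```

```text
handle top [ 518.68402922 -202.0834205   106.        ] collar [ 518.89204605 -202.29001297   56.        ]
nut 19.0
bowl 8.2
the job is handed in; nothing more can be done
None
```

I dressed the top edge of the sleeve's bore all the way round, set the deburring tool back in the wooden holder, and handed the job in at about 34 s of the 72 s. No verdict was reported.

- **Centre:** I touched the edge on four sides inside the bore, which gave its centre and a contact radius of about 18.2 mm, against the 17.5 mm stated. The blade probably sat about 1.5 mm above the edge level, inside the 4 mm allowed.
- **Circle:** I pressed on the marker side, ran clockwise for about 12 s, and ended about 6° past the starting point. At the 18 points where I took a reading, the force worked out from the wrist torque was about 3 to 7 N. Between those points it was not recorded.
- **Tool:** On lowering, the force reading changed sign at the same height at which I had gripped the tool, so the collar was sitting before I opened. Afterwards the images put handle top and collar within 0.3 mm of each other sideways and about 1 mm from the hole's centre.
- **Bowl, wrench and nut:** They look to be where they were. A pixel comparison showed small differences at the bowl (8) and larger ones at the nut (19), most likely from the arm's moved shadow. I did not measure their positions again.
- **Disagreements:** The fixture measured about 2% small in the wrist image, and the two cameras put the hole about 2 mm apart. The purple tool was already lying down before I came near it.

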